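# Charge the feed rails from the sprung-flap sleeve bin

## Task

Take the steel bar from its wooden rest, swing the bin's sprung flap up and prop it open with the bar laid across the bin's two side ledges, so that it stays up with the hand away. Take all the sleeves out of the bin and push them, upright and in single file, between the feed rails until the file is closed up against the stop. With the flap propped until then, take the bar away so that the flap shuts, lay the bar back in its rest, and leave the other things on the bench where they are.

Things in the scene. Friction and masses are not known exactly. Their poses are not given: they have to be found in the camera images.
- bin: grey sheet-steel parts bin, fixed box 200 (x) x 260 (y) x 70 high, walls and floor 5 thick; origin under its centre, x points from its front (robot side) to its back, z up. Its open top is covered by a sprung flap (flap) hinged on the back upper edge; the bar is laid across the ledges of its two side cheeks (bin_ledge) to prop it
- bin_hinge (a point): flap hinge axis, mid-width, at bin x = 100, height 70; the axis runs along the bin's y. Axes as the bin's. Under the flap are two ribs (12 wide, at y = +-111) that stand 28 off its undersurface from 35 to 90 out from the hinge and taper to nothing at 150 out: they bear on the bar and leave a 28 gap for a finger between bar and flap plate at mid-width
- bin_ledge (a point): midpoint between the two ledges at ledge level (height 120), bin x = 75: the bar's centre line when it lies against the lugs. Axes as the bin's. Cheeks are 8 thick, at y = +-138; ledges are flat from x = 42 to 132; a lug on each (x = 60 to 68, up to height 142) stops a bar lying behind it from being pushed forward by the flap
- bin_floor (a point): centre of the bin's inner floor (height 5). Axes as the bin's
- flap (a joint): aluminium flap, opening angle in rad: 0 shut (level), 1.57 upright, 2.1 limit; about 1.78 when propped by the bar behind the lugs. A spring (0.24 N m shut, 0.32 open, damping 0.1 N m s/rad) plus its 0.25 kg weight close it. Plate 256 wide, 4 thick, 220 long from the hinge (20 past the bin's front; underside at height 70 when shut), then a 26 pull lip bent up 32 degrees
- flap_lip (a point): middle of the outer edge of the flap's pull lip (moves with the flap)
- bar: prop bar: plain dark square steel bar, 14 x 330 x 14, 0.28 kg; origin at its centre, long axis y, z up as it starts
- rest: wooden bar rest, fixed; origin under its centre, y along the bar. Base 60 x 240 x 4 and two saddles at y = +-100 (24 wide along y), saddle floor at height 24, side lips to height 36 and 24 apart. The bar starts in it, its centre at height 31
- rails: feed rails, fixed; origin on the table under the middle of the rails, channel along y, open at +y, stop at -y. Steel floor plate 4 thick from y = -91 to +135; aluminium rails from y = -90 to +90, 42 apart inside, 10 thick, tops at height 30, with flared ends (30 long, 0.35 rad) at the mouth; stop wall 10 thick, top at height 40
- rails_stop (a point): inner face of the stop wall, mid-channel, on the channel floor (height 4); y points along the channel to the mouth, x across, z up
- rails_mouth (a point): mouth end of the straight rails, mid-channel, on the channel floor; same axes; the flat plate goes on 45 further out
- sleeve1: steel clutch sleeve, upright cylinder 36 in diameter, 44 tall, about 0.2 kg; origin at the centre of its underside, z up. Starts standing on the bin floor; two to four of the four are present, the others are absent
- sleeve2: steel clutch sleeve, upright cylinder 36 in diameter, 44 tall, about 0.2 kg; origin at the centre of its underside, z up. Starts standing on the bin floor; two to four of the four are present, the others are absent
- sleeve3: steel clutch sleeve, upright cylinder 36 in diameter, 44 tall, about 0.2 kg; origin at the centre of its underside, z up. Starts standing on the bin floor; two to four of the four are present, the others are absent
- sleeve4: steel clutch sleeve, upright cylinder 36 in diameter, 44 tall, about 0.2 kg; origin at the centre of its underside, z up. Starts standing on the bin floor; two to four of the four are present, the others are absent
- bearing: bystander, lying loose on the bench: bearing race, ring 60 across, 16 high; origin under its middle
- spanner: bystander, lying loose on the bench: steel spanner; origin under its middle
- stud: bystander, lying loose on the bench: steel stud standing up, 24 across, 70 tall; origin under its middle
- collar: bystander, lying loose on the bench: brass collar ring, 48 across, 20 high; origin under its middle
Mind the look-alikes: they are no part of the job. What is meant by the rest is not turquoise, and is the larger of those in its own colour.

How it is judged:
By the outcome, as a careful person would: the job done as asked, in the order asked, and still so for the second after the job is handed in, with the robot touching nothing.
Of sleeve1, sleeve2, sleeve3, sleeve4 only 2 to 4 are there at a start; the rules pass over those that are not, and their reading is None.
At some moment in a run one of sleeve1, sleeve2, sleeve3, sleeve4 may be knocked a few centimetres aside while the robot is not near it.
It also fails if it takes over 210 s, if anything falls off the work surface, if the arm or the gripper's body presses on something with over 40 N, if the wrist force passes 120 N, or if a joint passes its speed limit or range.

## Robot

A 6-joint arm with a two-finger parallel gripper is mounted at the origin on the work surface. World frame = base frame: x ahead of the robot, y to its left, z up, the work surface at z = 0. Lengths are in m, angles in rad, forces in N, time in s.
With the tool pointing down it reaches from about 0.425 to 0.95 m from the base axis. Payload 3.5 kg.
Tool frame: the origin (TCP) lies on the centre line of the jaws, within the pads' length; the fingertips stand 14 mm ahead of it and the grasp point (between the pads) lies 5 mm behind it (ctrl.tip_reach is the distance from the TCP to the fingertips, in m); z points along the fingers, y is the line along which they close (so a half turn about z gives the same grasp; the last joint's range is limited). The gripper opens to 85 mm and grips with 20 to 120 N. Pads are 22 mm wide; open, the fingers measure 114 mm over their backs; the gripper's body (76 mm by 85 mm) begins 54 mm behind the grasp point. The pads swing forward as they close: fully open they stand 13 mm farther back than shut.
Start: joints at [-1.444, 0.286, 1.577, -0, 1.279, -0.15], TCP at [0.184, -0.649, 0.245] pointing down, gripper open.
Joint ranges: [-2.77, 2.77], [-0.9, 2.22], [0.21, 2.48], [-1.53, 4.67], [0.24, 2.81], [-2.84, 2.84]. Speed limits (rad/s): [2.79, 2.79, 3.14, 3.14, 3.14, 3.14].

## Interface

Orientations are given as a unit quaternion [x, y, z, w].
In Python, from plant import get_state, imaging, workorder, ctrl gives the robot as it stands. The module is installed in compiled form; this text tells all that it offers.
- The arm moves only by the shell command python3 -m jog 'ROWS' [FORCE]. ROWS is JSON, a list of rows, each a list of 7 numbers: the closure, from 0 (fully open) to 1 (shut), then the shift along the tool's x, y, z in mm, then the turn, a rotation vector about the tool's x, y, z in rad. In form: [[gripper, tx, ty, tz, ax, ay, az], ...]. A call has 1 to 12 rows; each row is the pose to reach, as a shift and turn from the pose commanded when the call began, along the tool's axes at that moment; what a row does not reach only later rows make up. A row lasts 1/10 s, in which the tool goes at most 50 mm and 8.59 degrees, less where a joint would pass 70% of its speed; a pose out of reach is approached as far as the arm can. A call with a gripper value outside its range is refused whole. The fingers move at their own pace and stop on an object; FORCE is the grip in N (left out, the last holds). Time passes only in rows, so rows that repeat a pose let the fingers close. It gives the time, the measured TCP pose, the force, the opening and the grip force at its end, in the units of the state.
- get_state(): the state, without advancing time (a new reading comes with each control period).
- imaging.read_camera(name): name is "scene" or "top" or "wrist"; returns a dict with "image" (420x560x3 uint8, blue, green, red), "fx", "fy", "cx", "cy" (pixels), "R" (3x3) and "t" (3): a world point X has camera coordinates R X + t; the wrist camera has in their place "tool_from_camera" (4x4, takes a point from camera to tool coordinates, whose origin is the TCP and whose axes are the flange's). Camera axes: x right, y down, z forward; pixel columns grow to the right and rows downward; lengths in m; the calibration is good to about 2 mm. A picture is of the moment at which its call begins: read the wrist's pose just before it. There is no depth.
- workorder.sign_off(): hands the job in; it is judged then, once.
The state is a dict: "time": time; "qpos": joint angles; "dq": joint speeds; "joint_efforts": joint torques, N m; "eef_pos": TCP position; "tcp_rot": TCP orientation; "contact_force": force on the tool from outside, world axes, zero at the start; "wrist_torque": the same for the moment, N m; "opening": opening from 0.0 (shut) to 1.0 (fully open); "finger_force": force on a finger pad.
Only numpy, scipy, OpenCV 4.12 (cv2) and the standard library are available. Lean on these libraries where they do the work, as an engineer would, in place of code of your own. Each camera call takes 0.05 s, during which the arm holds its last target. There are 200 camera calls.

## Working session

There is one attempt and no reset: what is moved stays moved. The work goes in short steps, Python scripts to look and compute and a shell command to move; the robot and the scene stay as the last step left them, time stands still between calls to the robot, and variables do not carry over. Pictures are saved under pics/ and viewed, at most 14 in all, crops included, and the job is handed in when it is done.

```bash
mkdir -p pics; ls
python3 - <<'E'
from plant import get_state, imaging, ctrl
import cv2,numpy as np
for n in ["scene","top","wrist"]:
    c=imaging.read_camera(n); cv2.imwrite(f"pics/{n}0.png",c["image"])
    print(n,c["fx"],c["fy"],c["cx"],c["cy"])
    for k in("R","t","tool_from_camera"):
        if k in c: print(k,np.round(c[k],4).tolist())
s=get_state();print({k:np.round(v,3).tolist() for k,v in s.items()}, ctrl.tip_reach)
E
```

```text
pics
scene 431.90031071979587 431.90031071979587 276.7659410707029 214.00304160805766
R [[0.6753, 0.7374, 0.0118], [0.5441, -0.4874, -0.683], [-0.4979, 0.4676, -0.7304]]
t [-0.2989, -0.2469, 1.3377]
top 431.48144042267006 431.48144042267006 281.68787923268917 213.2496961643423
R [[0.0241, -0.9997, 0.0065], [-0.9829, -0.0249, -0.1824], [0.1825, -0.002, -0.9832]]
t [-0.079, 0.5217, 1.0462]
wrist 306.6510937462345 306.6510937462345 279.86308627414815 205.5557216861322
tool_from_camera [[-0.0002, -0.9574, -0.2886, 0.074], [1.0, -0.0001, -0.0002, 0.0018], [0.0002, -0.2886, 0.9574, -0.1281], [0.0, 0.0, 0.0, 1.0]]
{'time': 0.15, 'qpos': [-1.444, 0.287, 1.578, 0.0, 1.279, -0.15], 'dq': [-0.001, -0.004, -0.004, -0.001, 0.002, -0.001], 'joint_efforts': [-0.001, -40.66, -29.314, -0.0, 0.004, -0.0], 'eef_pos': [0.184, -0.649, 0.244], 'tcp_rot': [0.99, 0.138, 0.0, -0.001], 'contact_force': [-0.629, -0.105, 0.707], 'wrist_torque': [0.009, -0.002, 0.009], 'finger_force': 0.0, 'opening': 1.002} 0.014
```

View pics/scene0.png

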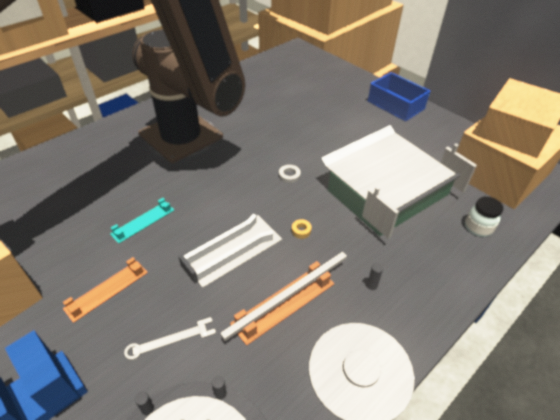

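View pics/top0.png

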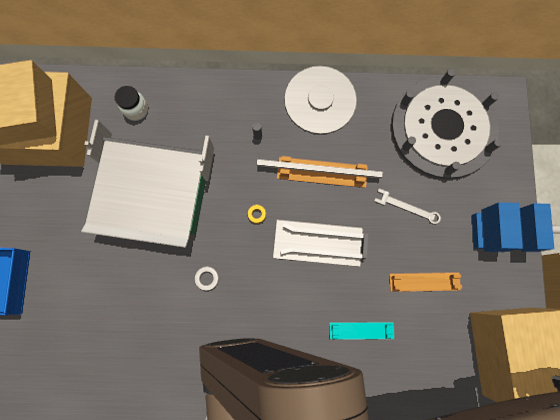

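The scene view shows the bin (385,170), the white rails (230,250) and the bar in the large orange rest (285,300). In the top view the bin is at (150,190), the rails at (320,243) and the bar from (258,163) to (382,174). The smaller orange rest (425,282) and the turquoise one are the look-alikes.

```bash
cat > h.py <<'E'
import numpy as np, cv2, json, os
from plant import get_state, imaging
from scipy.spatial.transform import Rotation as Ro
def cam(n):
    s=get_state(); c=imaging.read_camera(n)
    if n=="wrist":
        T=np.array(c["tool_from_camera"]); W=Ro.from_quat(s["tcp_rot"]).as_matrix()
        Rw=W@T[:3,:3]; tw=W@T[:3,3]+np.array(s["eef_pos"])
        c["R"]=Rw.T; c["t"]=-Rw.T@tw
    c["R"]=np.array(c["R"]);c["t"]=np.array(c["t"])
    return c
def ray(c,u,v):
    d=c["R"].T@np.array([(u-c["cx"])/c["fx"],(v-c["cy"])/c["fy"],1]); return -c["R"].T@c["t"],d
def onz(c,u,v,z):
    o,d=ray(c,u,v); return o+d*(z-o[2])/d[2]
def px(c,X):
    p=c["R"]@np.array(X)+c["t"]; return np.array([c["fx"]*p[0]/p[2]+c["cx"],c["fy"]*p[1]/p[2]+c["cy"]])
def save(img,name):
    assert not os.path.exists("pics/"+name); cv2.imwrite("pics/"+name,img)
def st():
    s=get_state(); W=Ro.from_quat(s["tcp_rot"]).as_matrix()
    print("t",round(float(s["time"]),2),"pos",np.round(s["eef_pos"],4),"\nW",np.round(W,3).tolist(),"F",np.round(s["contact_force"],1),"op",round(float(s["opening"]),3),"ff",round(float(s["finger_force"]),1),"q",np.round(s["qpos"],2)); return s,W
def totool(target,yaw=None):
    """target world -> shift in tool axes mm"""
    s,W=st(); print("shift mm",np.round(1000*W.T@(np.array(target)-np.array(s["eef_pos"])),1))
E
python3 - <<'E'
from h import *
im=cv2.imread("pics/top0.png"); save(cv2.resize(im[100:280,75:395],None,fx=2.5,fy=2.5,interpolation=cv2.INTER_CUBIC),"topcrop.png")
E
```

```text
(no output)
```

View pics/topcrop.png

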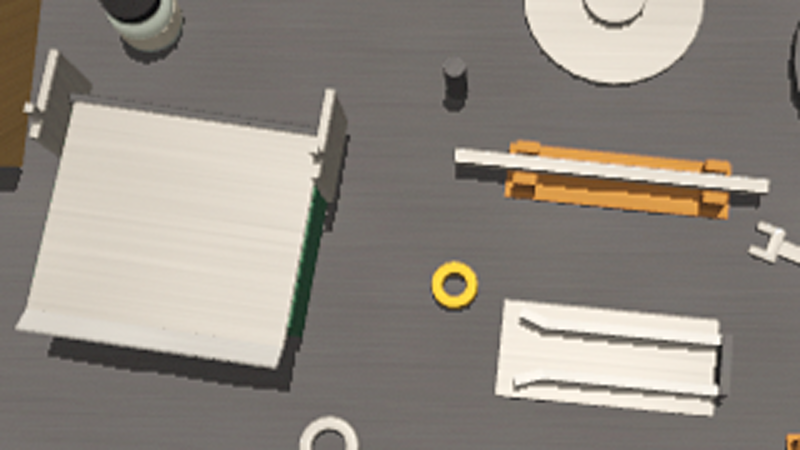

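The crop shows the flap with corners (75,97), (315,133), (280,367) and (17,327). The bar runs (455,155) to (768,186), and the rails plate has left corners (505,299) and (497,393), with its stop at (722,365).

Run:
```python
from h import *
c=cam("top")
f=lambda u,v,z:onz(c,u/2.5+75-.3,v/2.5+100-.3,z)
L=dict(bar1=(458,156,.038),bar2=(766,186,.038),hingeL=(75,97,.074),hingeR=(315,133,.074),foldL=(28,309,.074),foldR=(285,349,.074),
 pl_ml=(505,299,.004),pl_mr=(497,393,.004),pl_sl=(720,320,.004),pl_sr=(713,415,.004),
 railT=(540,326,.03),railT2=(720,341,.03),railB=(540,382,.03),railB2=(717,393,.03), restA=(513,143,.02),restB=(506,197,.004),restC=(727,216,.004),
 bearing=(329,445,.016),collar=(454,285,.02),stud=(457,66,.07),lugL=(32,112,.142),lugR=(319,157,.142))
P={k:f(*v) for k,v in L.items()}
for k,v in P.items(): print(k,np.round(v[:2],3))
d=P["bar1"]-P["bar2"];print("bar",(P["bar1"]+P["bar2"])/2,np.linalg.norm(d),"yaw",np.degrees(np.arctan2(-d[0],d[1])))
d=P["hingeL"]-P["hingeR"];print("hinge",(P["hingeL"]+P["hingeR"])/2,np.linalg.norm(d),np.degrees(np.arctan2(-d[0],d[1])))
d=P["foldL"]-P["foldR"];print("fold",(P["foldL"]+P["foldR"])/2,np.linalg.norm(d),np.degrees(np.arctan2(-d[0],d[1])))
d=P["lugL"]-P["lugR"];print("lug",(P["lugL"]+P["lugR"])/2,np.linalg.norm(d),np.degrees(np.arctan2(-d[0],d[1])))
for a,b in(("pl_ml","pl_sl"),("pl_mr","pl_sr"),("railT","railT2"),("railB","railB2"),("restB","restC")):
  d=P[a]-P[b];print(a,np.linalg.norm(d),np.degrees(np.arctan2(-d[0],d[1])))
st()
```

```text
bar1 [ 0.66  -0.001]
bar2 [ 0.636 -0.323]
hingeL [0.701 0.39 ]
hingeR [0.669 0.143]
foldL [0.481 0.414]
foldR [0.448 0.16 ]
pl_ml [ 0.515 -0.053]
pl_mr [ 0.416 -0.048]
pl_sl [ 0.499 -0.28 ]
pl_sr [ 0.399 -0.272]
railT [ 0.484 -0.09 ]
railT2 [ 0.473 -0.275]
railB [ 0.426 -0.091]
railB2 [ 0.42  -0.271]
restA [ 0.681 -0.058]
restB [ 0.626 -0.052]
restC [ 0.611 -0.289]
bearing [0.358 0.121]
collar [ 0.526 -0.   ]
stud [0.747 0.002]
lugL [0.661 0.4  ]
lugR [0.623 0.125]
bar [ 0.64790756 -0.16168004  0.038     ] 0.32317683087568305 yaw -4.281805497681825
hinge [0.68524325 0.26666524 0.074     ] 0.24878664558189198 -7.360639470032851
fold [0.46482531 0.2870983  0.074     ] 0.2569028329117772 -7.427178823827457
lug [0.64203085 0.26234054 0.142     ] 0.2777493652597917 -7.724777915803208
pl_ml 0.22710982757836512 -4.2111033893498355
pl_mr 0.22459794989358903 -4.3905350264342875
railT 0.18475751454036418 -3.373346559917117
railB 0.1798123717553155 -2.1391456432590608
restB 0.23744226483646058 -3.588595490234996
t 0.2 pos [ 0.1844 -0.6489  0.2444] 
W [[0.962, 0.273, -0.0], [0.273, -0.962, 0.001], [0.0, -0.001, -1.0]] F [ 0.1  0.4 -0.2] op 0.998 ff 0.0 q [-1.44  0.29  1.58  0.    1.28 -0.15]
```

```bash
python3 -m jog '[[0,579,-342,100,0,0,-1.22],[0,579,-342,100,0,0,-1.22],[0,579,-342,100,0,0,-1.22],[0,579,-342,100,0,0,-1.22],[0,579,-342,100,0,0,-1.22],[0,579,-342,100,0,0,-1.22],[0,579,-342,100,0,0,-1.22],[0,579,-342,100,0,0,-1.22],[0,579,-342,100,0,0,-1.22],[0,579,-342,100,0,0,-1.22],[0,579,-342,100,0,0,-1.22],[0,579,-342,100,0,0,-1.22]]'
python3 -c "
from h import *
totool([.648,-.162,.13])"
```

```text
time: 1.4
eef_pos: [0.5946, -0.2176, 0.1567]
tcp_rot: [0.733, 0.681, -0.0, 0.0]
contact_force: [-0.5, 0.4, 0.1]
opening: 0.998
finger_force: 0.0
t 1.4 pos [ 0.5946 -0.2176  0.1567] 
W [[0.074, 0.997, 0.0], [0.997, -0.074, -0.0], [-0.0, 0.0, -1.0]] F [-0.5  0.4  0.1] op 0.998 ff 0.0 q [-0.51  0.28  1.75 -0.    1.11 -0.44]
shift mm [59.3 49.1 26.7]
```

```bash
python3 -m jog '[[0,59,49,27,0,0,0],[0,59,49,27,0,0,0],[0,59,49,27,0,0,0],[0,59,49,27,0,0,0]]'
python3 - <<'E'
from h import *
s,W=st(); c=cam("wrist"); save(c["image"],"w1.png")
for y in(.165,-.165): print(px(c,np.array([.648,-.162,.038])+y*np.array([.0747,.997,0])))
E
```

```text
time: 1.8
eef_pos: [0.6465, -0.1636, 0.1294]
tcp_rot: [0.732, 0.681, -0.001, -0.001]
contact_force: [0.6, 0.3, -0.6]
opening: 1.0
finger_force: 0.0
t 1.8 pos [ 0.6465 -0.1636  0.1294] 
W [[0.072, 0.997, -0.002], [0.997, -0.072, 0.0], [-0.0, -0.002, -1.0]] F [ 0.6  0.3 -0.6] op 1.0 ff 0.0 q [-0.4   0.38  1.68 -0.    1.08 -0.33]
[281.23054299 -52.72564378]
[279.97992027 384.16588903]
```

View pics/w1.png

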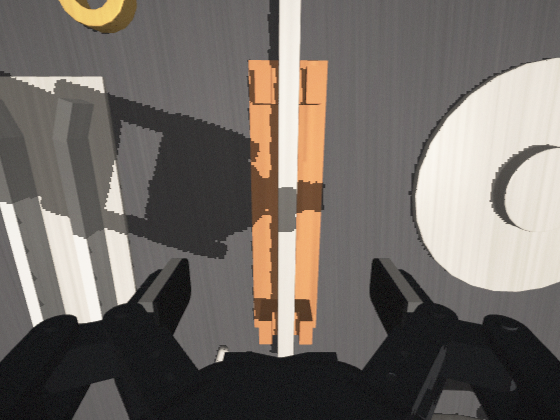

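The wrist view shows the bar between (291,0) and (286,355), about 8 px right of the prediction. I'll correct the position from this.

Run:
```python
from h import *
c=cam("wrist");c2=c["image"].astype(int)
g=cv2.cvtColor(c["image"],cv2.COLOR_BGR2HSV)
P=[]
for v in list(range(112,165,6))+list(range(235,290,6)):
    m=np.where((g[v,265:310,1]<60)&(g[v,265:310,2]>150))[0]
    if len(m)>4: P.append(onz(c,265+m.mean(),v,.038))
P=np.array(P); k=np.polyfit(P[:,1],P[:,0],1); print("bar x at y=-.162",np.polyval(k,-.162),"yaw",np.degrees(-np.arctan(k[0])))
# rest orange extents
m=(g[...,0]<20)&(g[...,1]>90)&(g[...,2]>120); v=np.where(m[:,255:275].any(1))[0]; print(v.min(),v.max())
print(onz(c,288,60,.036),onz(c,288,344,.036),onz(c,288,60,.004))
totool([np.polyval(k,-.162),-.162,.030])
```

```text
bar x at y=-.162 0.6527078132704182 yaw -4.416134730451078
59 342
[ 0.66060914 -0.05967233  0.036     ] [ 0.64551009 -0.28651027  0.036     ] [ 0.66172344 -0.05489707  0.004     ]
t 1.9 pos [ 0.6464 -0.1651  0.1306] 
W [[0.075, 0.997, 0.0], [0.997, -0.075, -0.001], [-0.001, 0.0, -1.0]] F [-0.8 -0.5  0.1] op 1.003 ff 0.0 q [-0.4   0.38  1.68 -0.    1.08 -0.33]
shift mm [  3.6   6.  100.6]
```

```bash
python3 -m jog '[[0.2,-1,6,50,0,0,0],[0.3,-1,6,98,0,0,0],[0.3,-1,6,100,0,0,0],[0.3,-1,6,100,0,0,0],[1,-1,6,100,0,0,0],[1,-1,6,100,0,0,0],[1,-1,6,100,0,0,0],[1,-1,6,100,0,0,0],[1,-1,6,100,0,0,0],[1,-1,6,100,0,0,0]]' 100
python3 -c "
from h import *
st()"
```

```text
time: 2.9
eef_pos: [0.6541, -0.1662, 0.0333]
tcp_rot: [0.733, 0.681, 0.001, 0.002]
contact_force: [-2.3, 0.6, 6.7]
opening: 0.14
finger_force: 98.6
t 2.9 pos [ 0.6541 -0.1662  0.0333] 
W [[0.074, 0.997, 0.003], [0.997, -0.074, -0.002], [-0.001, 0.003, -1.0]] F [-2.3  0.6  6.7] op 0.14 ff 98.6 q [-0.4   0.52  1.69 -0.    0.93 -0.32]
```

```bash
python3 -m jog '[[1,0,0,-50,0,0,0],[1,0,0,-100,0,0,0],[1,100,-58,-150,0,0,0],[1,439,-253,-187,0,0,0.055],[1,439,-253,-187,0,0,0.055],[1,439,-253,-187,0,0,0.055],[1,439,-253,-187,0,0,0.055],[1,439,-253,-187,0,0,0.055],[1,439,-253,-187,0,0,0.055],[1,439,-253,-187,0,0,0.055],[1,439,-253,-187,0,0,0.055],[1,439,-253,-187,0,0,0.055]]'
cat >> h.py <<'E'
H=np.array([.682,.259,0]);PSI=np.radians(-7.4)
ex=np.array([np.cos(PSI),np.sin(PSI),0]);ey=np.array([-np.sin(PSI),np.cos(PSI),0]);ez=np.array([0,0,1.])
def binw(x,y,z): return H+(x-100)/1000*ex+y/1000*ey+ez*z/1000
def tobin(P): d=np.array(P)-H; return np.round([1000*d@ex+100,1000*d@ey,1000*d[2]],1)
def rel(target,W1):
    """shift mm and rotvec, tool axes, from measured pose to target pose"""
    s=get_state();W=Ro.from_quat(s["tcp_rot"]).as_matrix()
    print("shift",np.round(1000*W.T@(np.array(target)-s["eef_pos"]),1),"rotvec",np.round(Ro.from_matrix(W.T@W1).as_rotvec(),3))
def Wbar(phi,xax=ey):
    """tool x = xax (horizontal), tilt phi deg: tool z leans forward"""
    f=np.cross(ez,xax)*-1; p=np.radians(phi)   # f horizontal, = forward for xax=ey
    z=np.sin(p)*f-np.cos(p)*ez; return np.column_stack([xax,np.cross(z,xax),z])
E
python3 -c "
from h import *
st(); print(np.round(Wbar(45),2)); rel(binw(-150,0,200),Wbar(50))"
```

```text
time: 4.1
eef_pos: [0.4379, 0.2786, 0.2152]
tcp_rot: [0.751, 0.66, 0.0, 0.0]
contact_force: [-0.5, 0.3, -2.9]
opening: 0.14
finger_force: 98.4
t 4.1 pos [0.4379 0.2786 0.2152] 
W [[0.129, 0.992, 0.001], [0.992, -0.129, 0.0], [0.0, 0.001, -1.0]] F [-0.5  0.3 -2.9] op 0.14 ff 98.4 q [ 0.37 -0.03  1.99  0.    1.19  0.5 ]
[[ 0.13  0.7   0.7 ]
 [ 0.99 -0.09 -0.09]
 [ 0.    0.71 -0.71]]
shift [12.  -5.4 15.2] rotvec [-0.872 -0.     0.   ]
```

```bash
python3 -m jog '[[1,12,-5,15,-0.87,0,0],[1,12,-5,15,-0.87,0,0],[1,12,-5,15,-0.87,0,0],[1,12,-5,15,-0.87,0,0],[1,12,-5,15,-0.87,0,0],[1,12,-5,15,-0.87,0,0],[1,12,-5,15,-0.87,0,0],[1,12,-5,15,-0.87,0,0]]'
python3 -c "
from h import *
s,W=st(); print(tobin(s['eef_pos'])); rel(binw(-155,0,42),Wbar(50))"
```

```text
time: 4.9
eef_pos: [0.4341, 0.2892, 0.1977]
tcp_rot: [0.681, 0.6, 0.277, 0.316]
contact_force: [0.1, -1.1, -3.1]
opening: 0.141
finger_force: 98.7
t 4.9 pos [0.4341 0.2892 0.1977] 
W [[0.127, 0.642, 0.756], [0.992, -0.081, -0.098], [-0.002, 0.762, -0.647]] F [ 0.1 -1.1 -3.1] op 0.141 ff 98.7 q [ 0.63 -0.18  2.32 -1.13  0.62  1.6 ]
[-149.7   -2.   197.7]
shift [   2.3 -122.1   96.7] rotvec [-0.006  0.     0.002]
```

```bash
python3 -m jog '[[1,2,-40,32,0,0,0],[1,2,-80,64,0,0,0],[1,2,-122,97,0,0,0],[1,2,-122,97,0,0,0],[1,2,-122,97,0,0,0],[1,2,-122,97,0,0,0]]'
python3 - <<'E'
from h import *
s,W=st(); print(tobin(s['eef_pos'])); rel(binw(-135,0,45),Wbar(50))
c=cam("scene");a=c["image"][100:260,290:510];c=cam("wrist");b=c["image"]
a=cv2.resize(a,(400,291));b=cv2.resize(b,(400,300))[:291]
save(np.hstack([a,b]),"pre.png")
E
```

```text
time: 5.5
eef_pos: [0.429, 0.2978, 0.0711]
tcp_rot: [0.689, 0.592, 0.263, 0.324]
contact_force: [-45.6, -15.9, 51.0]
opening: 0.136
finger_force: 130.3
t 5.5 pos [0.429  0.2978 0.0711] 
W [[0.16, 0.646, 0.746], [0.987, -0.089, -0.135], [-0.021, 0.758, -0.652]] F [-45.6 -15.9  51. ] op 0.136 ff 130.3 q [ 0.67  0.13  2.33 -1.52  0.61  2.12]
[-155.9    5.9   71.1]
shift [-4.7 -6.1 33.1] rotvec [-0.013  0.038 -0.004]
```

View pics/pre.png

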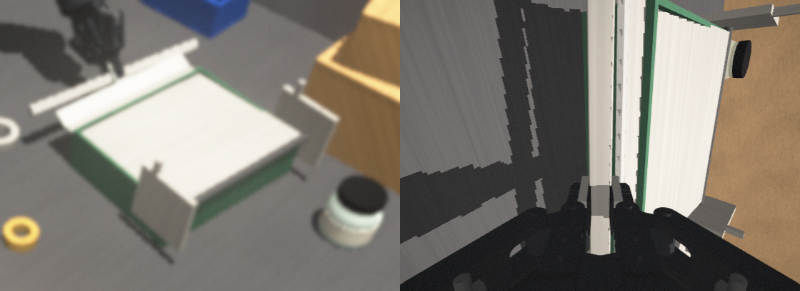

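The view shows the upper finger pressing on the lip edge at about bin (-142, 86), so I'll back off and come in lower with less tilt.

```bash
python3 -m jog '[[1,0,-10,-35,0,0,0],[1,0,-10,-35,0,0,0]]'
python3 -c "
from h import *
s,W=st(); print(tobin(s['eef_pos'])); rel(binw(-180,0,95),Wbar(38)); rel(binw(-178,0,50),Wbar(38))"
```

```text
time: 5.8
eef_pos: [0.3942, 0.308, 0.0818]
tcp_rot: [0.689, 0.599, 0.264, 0.311]
contact_force: [-0.0, -0.3, -3.2]
opening: 0.142
finger_force: 98.8
t 5.8 pos [0.3942 0.308  0.0818] 
W [[0.142, 0.661, 0.737], [0.99, -0.088, -0.112], [-0.009, 0.745, -0.667]] F [-0.  -0.3 -3.2] op 0.142 ff 98.8 q [ 0.73  0.06  2.36 -1.43  0.62  2.06]
[-191.7   11.5   81.8]
shift [-11.5  17.7   0.1] rotvec [ 0.178  0.016 -0.003]
shift [-11.  -14.5  31.6] rotvec [ 0.178  0.016 -0.003]
```

```bash
python3 -m jog '[[1,-11,18,0,0.178,0.016,-0.003],[1,-11,18,0,0.178,0.016,-0.003],[1,-11,18,0,0.178,0.016,-0.003],[1,-11,-15,32,0.178,0.016,-0.003],[1,-11,-15,32,0.178,0.016,-0.003],[1,-11,-15,32,0.178,0.016,-0.003]]'
python3 -c "
from h import *
s,W=st(); print(tobin(s['eef_pos'])); rel(binw(-150,0,58),Wbar(38));  rel(binw(-148,0,100),Wbar(38))"
```

```text
time: 6.4
eef_pos: [0.4068, 0.2925, 0.0461]
tcp_rot: [0.711, 0.624, 0.211, 0.245]
contact_force: [0.7, -0.3, -2.1]
opening: 0.142
finger_force: 98.6
t 6.4 pos [0.4068 0.2925 0.0461] 
W [[0.131, 0.784, 0.607], [0.991, -0.1, -0.085], [-0.006, 0.613, -0.79]] F [ 0.7 -0.3 -2.1] op 0.142 ff 98.6 q [ 0.62  0.09  2.34 -1.18  0.47  1.77]
[-177.2   -2.2   46.1]
shift [ 2.2 28.8  7.3] rotvec [-0.004  0.006  0.002]
shift [  2.   56.1 -24.7] rotvec [-0.004  0.006  0.002]
```

```bash
python3 -c "
from h import *
for x,z,p in [(-152,56,38),(-151,88,38),(-143,115,38),(-130,143,38),(-105,185,38),(-83,213,38)]: rel(binw(x,0,z),Wbar(p))"
```

```text
shift [ 2.2 26.   7.6] rotvec [-0.004  0.006  0.002]
shift [  2.   46.3 -17.1] rotvec [-0.004  0.006  0.002]
shift [  1.9  69.2 -33.5] rotvec [-0.004  0.006  0.002]
shift [  1.7  96.6 -47.7] rotvec [-0.004  0.006  0.002]
shift [  1.5 142.1 -65.6] rotvec [-0.004  0.006  0.002]
shift [  1.4 176.7 -74.2] rotvec [-0.004  0.006  0.002]
```

```bash
python3 -m jog '[[1,2,26,8,0,0,0],[1,2,46,-17,0,0,0],[1,2,58,-26,0,0,0],[1,2,69,-34,0,0,0],[1,2,83,-41,0,0,0],[1,2,97,-48,0,0,0]]'
python3 - <<'E'
from h import *
s,W=st(); print(tobin(s['eef_pos']))
c=cam("scene");a=c["image"][60:260,290:510];c=cam("wrist");b=c["image"]
a=cv2.resize(a,(400,364));b=cv2.resize(b,(400,300));b=np.vstack([b,np.zeros((64,400,3),np.uint8)])
save(np.hstack([a,b]),"lift1.png")
for x,z,p in [(-105,185,38),(-83,213,38),(-50,228,36),(-16,230,33),(20,224,30),(50,212,25)]: rel(binw(x,0,z),Wbar(p))
E
```

```text
time: 7.0
eef_pos: [0.4528, 0.2897, 0.1464]
tcp_rot: [0.711, 0.624, 0.213, 0.245]
contact_force: [-6.6, 0.8, -2.1]
opening: 0.135
finger_force: 103.5
t 7.0 pos [0.4528 0.2897 0.1464] 
W [[0.13, 0.783, 0.608], [0.991, -0.101, -0.082], [-0.002, 0.614, -0.789]] F [-6.6  0.8 -2.1] op 0.135 ff 103.5 q [ 0.55 -0.06  2.26 -0.82  0.56  1.3 ]
[-131.2    0.9  146.4]
shift [ -1.9  41.  -13.3] rotvec [ 0.003  0.    -0.002]
shift [ -1.8  75.6 -21.7] rotvec [ 0.003  0.    -0.002]
shift [ -1.7 110.8 -13.1] rotvec [ 0.038  0.    -0.002]
shift [ -1.7 138.8   6.4] rotvec [ 0.09   0.    -0.002]
shift [ -1.6 163.4  33.3] rotvec [ 0.143  0.    -0.002]
shift [ -1.6 179.5  61.3] rotvec [ 0.23   0.    -0.002]
```

View pics/lift1.png

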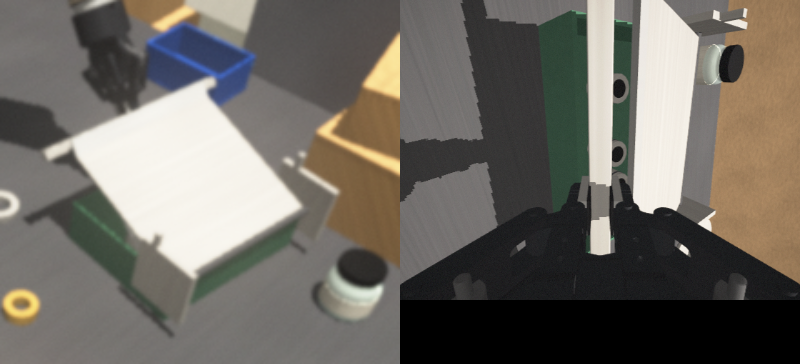

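The flap is at about 20° on the finger and bar, and sleeves can be seen through the gap at (619,88) and (617,153). I'll carry on along the arc.

```bash
python3 -m jog '[[1,-2,20,-7,0,0,0],[1,-2,41,-13,0,0,0],[1,-2,58,-18,0,0,0],[1,-2,76,-22,0,0,0],[1,-2,93,-18,0.02,0,0],[1,-2,111,-13,0.04,0,0],[1,-2,125,-4,0.065,0,0],[1,-2,139,6,0.09,0,0],[1,-2,151,20,0.115,0,0],[1,-2,163,33,0.143,0,0],[1,-2,180,61,0.23,0,0],[1,-2,180,61,0.23,0,0]]'
python3 - <<'E'
from h import *
s,W=st(); print(tobin(s['eef_pos']))
for x,z,p in [(66,192,18),(82,172,12),(83,155,5),(83,145,1)]: rel(binw(x,0,z),Wbar(p))
E
```

```text
time: 8.3
eef_pos: [0.6348, 0.2634, 0.2075]
tcp_rot: [0.734, 0.644, 0.14, 0.162]
contact_force: [-1.2, -1.0, -3.3]
opening: 0.139
finger_force: 99.9
t 8.3 pos [0.6348 0.2634 0.2075] 
W [[0.132, 0.9, 0.414], [0.991, -0.118, -0.058], [-0.003, 0.418, -0.908]] F [-1.2 -1.  -3.3] op 0.139 ff 99.9 q [ 0.31  0.19  1.81 -0.26  0.77  0.59]
[ 52.7  -1.7 207.5]
shift [ 1.8  5.6 19.6] rotvec [ 0.118  0.004 -0.001]
shift [ 1.9 11.8 44.5] rotvec [ 0.222  0.004 -0.002]
shift [ 2.   5.6 60.4] rotvec [ 0.345  0.004 -0.002]
shift [ 2.   1.4 69.4] rotvec [ 0.414  0.004 -0.002]
```

```bash
python3 -m jog '[[1,2,6,20,0.118,0,0],[1,2,12,44,0.222,0,0],[1,2,12,44,0.222,0,0],[1,2,6,60,0.345,0,0],[1,2,6,60,0.345,0,0]]'
python3 - <<'E'
from h import *
s,W=st(); print(tobin(s['eef_pos']))
c=cam("scene");a=c["image"][60:260,290:510];c=cam("wrist");b=c["image"]
a=cv2.resize(a,(400,364));b=cv2.resize(b,(400,300));b=np.vstack([b,np.zeros((64,400,3),np.uint8)])
save(np.hstack([a,b]),"lift2.png")
for x,z,p in [(80,129,0)]: rel(binw(x,0,z),Wbar(p))
E
```

```text
time: 8.8
eef_pos: [0.6618, 0.2616, 0.154]
tcp_rot: [0.751, 0.659, 0.026, 0.034]
contact_force: [-1.4, -0.4, -3.0]
opening: 0.138
finger_force: 100.5
t 8.8 pos [0.6618 0.2616 0.154 ] 
W [[0.131, 0.988, 0.084], [0.991, -0.13, -0.016], [-0.005, 0.086, -0.996]] F [-1.4 -0.4 -3. ] op 0.138 ff 100.5 q [ 0.25  0.41  1.59 -0.04  1.06  0.4 ]
[ 79.6   0.  154. ]
shift [-0.6 -1.5 26.7] rotvec [ 0.089  0.004 -0.001]
```

View pics/lift2.png

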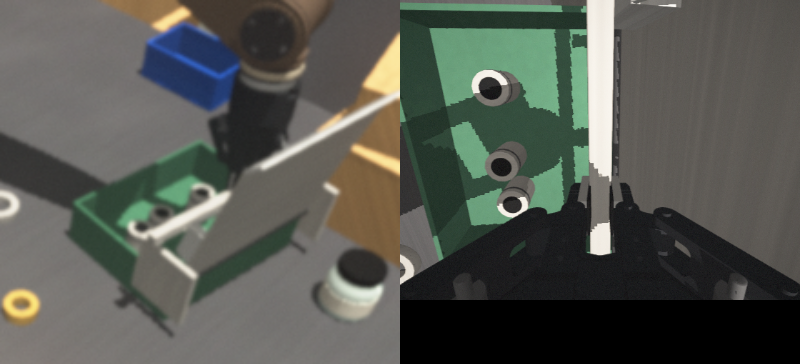

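The flap is upright on the bar, with three sleeves visible at (490,88), (503,163) and (513,203). I'll lower the bar behind the lugs, then draw it forward until I feel them.

```bash
python3 -m jog '[[1,0,4,10,0.05,0,0],[1,0,4,20,0.089,0,0],[1,0,4,27,0.089,0,0],[1,0,4,27,0.089,0,0],[1,0,4,27,0.089,0,0]]'
python3 -c "
from h import *
s,W=st(); print(tobin(s['eef_pos']))"
python3 -m jog '[[1,0,-3,0,0,0,0],[1,0,-6,0,0,0,0],[1,0,-6,0,0,0,0]]'
python3 -c "
from h import *
s,W=st(); print(tobin(s['eef_pos']))"
```

```text
time: 9.4
eef_pos: [0.6679, 0.2618, 0.1293]
tcp_rot: [0.751, 0.66, -0.002, 0.0]
contact_force: [-4.3, 1.0, 1.8]
opening: 0.133
finger_force: 101.0
t 9.4 pos [0.6679 0.2618 0.1293] 
W [[0.129, 0.992, -0.002], [0.992, -0.129, -0.003], [-0.003, -0.002, -1.0]] F [-4.3  1.   1.8] op 0.133 ff 101.0 q [ 0.23  0.48  1.54 -0.    1.12  0.36]
[ 85.6   1.  129.3]
time: 9.7
eef_pos: [0.6629, 0.2621, 0.1293]
tcp_rot: [0.752, 0.659, -0.001, 0.001]
contact_force: [-1.6, 1.3, -0.1]
opening: 0.136
finger_force: 100.9
t 9.7 pos [0.6629 0.2621 0.1293] 
W [[0.131, 0.991, -0.0], [0.991, -0.131, -0.003], [-0.003, -0.0, -1.0]] F [-1.6  1.3 -0.1] op 0.136 ff 100.9 q [ 0.24  0.47  1.56 -0.    1.12  0.37]
[ 80.7   0.7 129.3]
```

```bash
python3 -m jog '[[1,0,-3,0.5,0,0,0],[1,0,-6,0.5,0,0,0],[1,0,-6,0.5,0,0,0]]'
python3 - <<'E'
from h import *
s,W=st(); print(tobin(s['eef_pos']))
c=cam("scene");save(cv2.resize(c["image"][60:260,330:510],None,fx=3.3,fy=3,interpolation=cv2.INTER_CUBIC),"lug.png")
E
```

```text
time: 10.0
eef_pos: [0.6615, 0.2623, 0.1294]
tcp_rot: [0.751, 0.66, 0.004, 0.005]
contact_force: [12.2, 0.3, -6.3]
opening: 0.133
finger_force: 100.0
t 10.0 pos [0.6615 0.2623 0.1294] 
W [[0.129, 0.992, 0.013], [0.992, -0.129, -0.002], [-0.001, 0.013, -1.0]] F [12.2  0.3 -6.3] op 0.133 ff 100.0 q [ 0.24  0.46  1.57 -0.01  1.1   0.37]
[ 79.3   0.7 129.4]
```

View pics/lug.png

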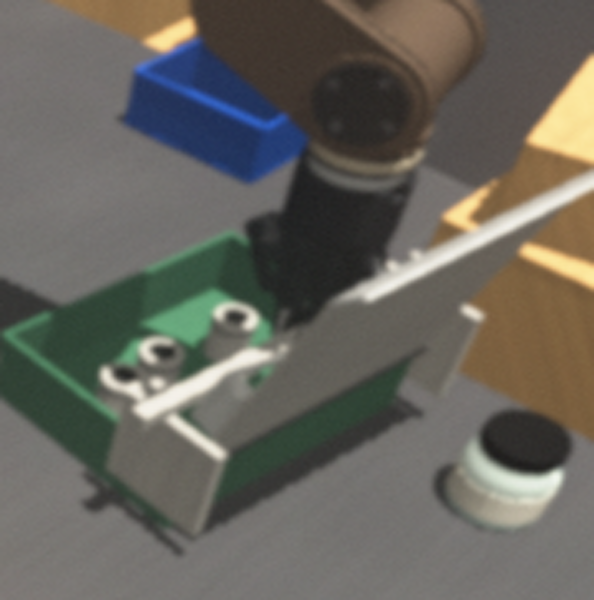

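The bar's near end (150,410) lies on the ledge behind the lug (157,385). I'll ease off, open a little and rise.

```bash
sed -i 's/H=np.array(\[.682,.259,0\])/H=np.array([.686,.2585,0])/' h.py; python3 -m jog '[[1,0,1.5,0,0,0,0],[0.7,0,1.5,0,0,0,0],[0.7,0,1.5,0,0,0,0],[0.7,0,1.5,0,0,0,0],[0.7,0,1.5,0,0,0,0]]'
python3 -c "
from h import *
s,W=st(); print(tobin(s['eef_pos']))"
```

```text
time: 10.55
eef_pos: [0.6578, 0.2625, 0.1281]
tcp_rot: [0.752, 0.659, -0.002, 0.0]
contact_force: [-2.2, -0.6, 0.5]
opening: 0.303
finger_force: 0.0
t 10.55 pos [0.6578 0.2625 0.1281] 
W [[0.131, 0.991, -0.003], [0.991, -0.131, -0.003], [-0.004, -0.003, -1.0]] F [-2.2 -0.6  0.5] op 0.303 ff 0.0 q [ 0.24  0.46  1.57 -0.    1.11  0.37]
[ 71.5   0.4 128.1]
```

```bash
python3 -m jog '[[0.7,0,0,-30,0,0,0],[0.7,0,-5,-60,0,0,0],[0.5,-15,-40,-80,0,0,0],[0.5,-30,-90,-100,0,0,0],[0.5,-30,-90,-100,0,0,0],[0.5,-30,-90,-100,0,0,0]]'
python3 - <<'E'
from h import *
s,W=st(); print(tobin(s['eef_pos']))
c=cam("wrist");t=cam("scene")
a=t["image"][60:260,330:510]
save(np.hstack([cv2.resize(c["image"],(480,360)),cv2.resize(a,(320,360))]),"bin1.png")
np.save("c.npy",c,allow_pickle=True)
E
```

```text
time: 11.15
eef_pos: [0.5649, 0.2451, 0.2296]
tcp_rot: [0.752, 0.66, -0.001, 0.001]
contact_force: [0.4, 1.0, -1.0]
opening: 0.502
finger_force: 0.0
t 11.15 pos [0.5649 0.2451 0.2296] 
W [[0.13, 0.992, 0.0], [0.992, -0.13, -0.002], [-0.002, 0.0, -1.0]] F [ 0.4  1.  -1. ] op 0.502 ff 0.0 q [ 0.25  0.17  1.74 -0.    1.23  0.38]
[-18.4 -28.9 229.6]
```

View pics/bin1.png

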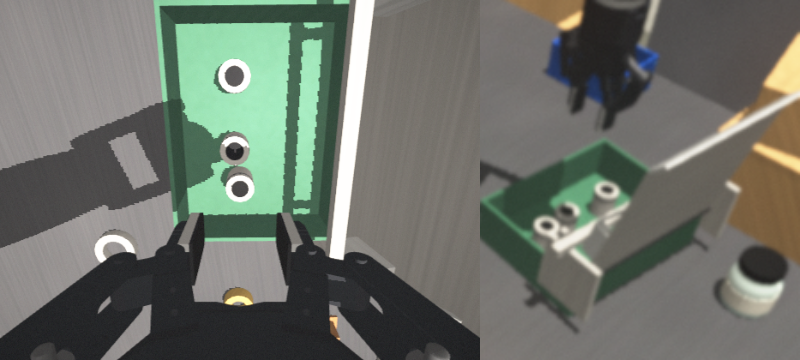

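The flap stands propped. The wrist view shows three sleeves at full-image pixels of about (273,89), (274,176) and (280,219), and no fourth one.

```bash
cat >> h.py <<'E'
def sleeves(c,z=.049,lim=None):
    """ring tops: low-saturation blobs over the green floor, dark hole refined"""
    g=cv2.cvtColor(c["image"],cv2.COLOR_BGR2HSV); out=[]
    cir=cv2.HoughCircles(cv2.medianBlur(g[...,2],3),cv2.HOUGH_GRADIENT,1,25,param1=120,param2=14,minRadius=12,maxRadius=28)
    for u,v,r in ([] if cir is None else cir[0]):
        P=onz(c,u,v,z); b=tobin(P)
        out.append((P,b,(round(float(u)),round(float(v)),round(float(r),1))))
    return [o for o in out if abs(o[1][0])<95 and abs(o[1][1])<125]
E
python3 - <<'E'
from h import *
c=np.load("c.npy",allow_pickle=True).item()
for o in sleeves(c): print(np.round(o[0],4),o[1],o[2])
for u,v in((273,89),(274,176),(280,219)): P=onz(c,u,v,.049); print(np.round(P,4),tobin(P))
E
```

```text
[0.5608 0.2083 0.049 ] [-17.7 -65.9  49. ] (280, 220, 16.3)
[0.5704 0.339  0.049 ] [-25.   64.9  49. ] (272, 88, 20.2)
[0.5611 0.2574 0.049 ] [-23.7 -17.2  49. ] (274, 174, 17.2)
[0.5717 0.3384 0.049 ] [-23.6  64.5  49. ]
[0.5614 0.2558 0.049 ] [-23.2 -18.8  49. ]
[0.5614 0.2088 0.049 ] [-17.2 -65.3  49. ]
```

```bash
python3 -c "
from h import *
rel([.561,.2085,.045],Wbar(0))"
```

```text
shift [-3.630e+01 -1.000e-01  1.835e+02] rotvec [-0.001  0.003 -0.002]
```

```bash
python3 -m jog '[[0.3,-36,0,45,0,0,0],[0.3,-36,0,90,0,0,0],[0.3,-36,0,135,0,0,0],[0.3,-36,0,170,0,0,0],[0.3,-36,0,184,0,0,0],[0.3,-36,0,184,0,0,0],[1,-36,0,184,0,0,0],[1,-36,0,184,0,0,0],[1,-36,0,184,0,0,0],[1,-36,0,184,0,0,0]]' 60
python3 -c "
from h import *
s,W=st(); print(tobin(s['eef_pos']))"
```

```text
time: 12.25
eef_pos: [0.5624, 0.2092, 0.0475]
tcp_rot: [0.752, 0.659, 0.001, 0.002]
contact_force: [-0.3, 0.2, 5.8]
opening: 0.393
finger_force: 60.2
t 12.25 pos [0.5624 0.2092 0.0475] 
W [[0.13, 0.991, 0.004], [0.991, -0.13, -0.002], [-0.001, 0.004, -1.0]] F [-0.3  0.2  5.8] op 0.393 ff 60.2 q [ 0.19  0.36  1.88 -0.    0.9   0.32]
[-16.2 -64.8  47.5]
```

```bash
cat >> h.py <<'E'
er=np.array([.0751,.9972,0]); Rst=np.array([.4556,-.1852,0])   # rails y axis, origin
rx=np.array([.9972,-.0751,0])
def railw(x,y,z): return Rst+x/1000*rx+y/1000*er+ez*z/1000
def torail(P): d=np.array(P)-Rst; return np.round([1000*d@rx,1000*d@er,1000*d[2]],1)
E
python3 -m jog '[[1,0,0,-45,0,0,0],[1,0,0,-90,0,0,0],[1,0,0,-130,0,0,0]]'
python3 -c "
from h import *
s,W=st(); rel([.45,-.26,.18],Wbar(0,er))"
```

```text
time: 12.55
eef_pos: [0.5602, 0.2091, 0.1764]
tcp_rot: [0.752, 0.659, -0.002, 0.0]
contact_force: [1.4, 0.7, -1.4]
opening: 0.395
finger_force: 60.2
t 12.55 pos [0.5602 0.2091 0.1764] 
W [[0.13, 0.991, -0.002], [0.991, -0.13, -0.003], [-0.003, -0.002, -1.0]] F [ 1.4  0.7 -1.4] op 0.395 ff 60.2 q [ 0.19  0.19  1.83 -0.    1.13  0.32]
shift [-479.4  -48.1   -1.9] rotvec [-0.002  0.003 -0.055]
```

```bash
python3 -m jog '[[1,-479,-48,-2,0,0,-0.055],[1,-479,-48,-2,0,0,-0.055],[1,-479,-48,-2,0,0,-0.055],[1,-479,-48,-2,0,0,-0.055],[1,-479,-48,-2,0,0,-0.055],[1,-479,-48,-2,0,0,-0.055],[1,-479,-48,-2,0,0,-0.055],[1,-479,-48,-2,0,0,-0.055],[1,-479,-48,-2,0,0,-0.055],[1,-479,-48,-2,0,0,-0.055],[1,-479,-48,-2,0,0,-0.055],[1,-479,-48,-2,0,0,-0.055]]'
python3 - <<'E'
from h import *
s,W=st();c=cam("wrist");save(c["image"],"rail1.png");np.save("c2.npy",c,allow_pickle=True)
E
```

```text
time: 13.75
eef_pos: [0.4499, -0.2596, 0.1781]
tcp_rot: [0.734, 0.679, -0.002, -0.0]
contact_force: [-0.5, 0.8, -2.0]
opening: 0.396
finger_force: 60.2
t 13.75 pos [ 0.4499 -0.2596  0.1781] 
W [[0.077, 0.997, -0.003], [0.997, -0.077, -0.002], [-0.002, -0.003, -1.0]] F [-0.5  0.8 -2. ] op 0.396 ff 60.2 q [-0.72  0.01  2.02 -0.    1.12 -0.64]
```

View pics/rail1.png

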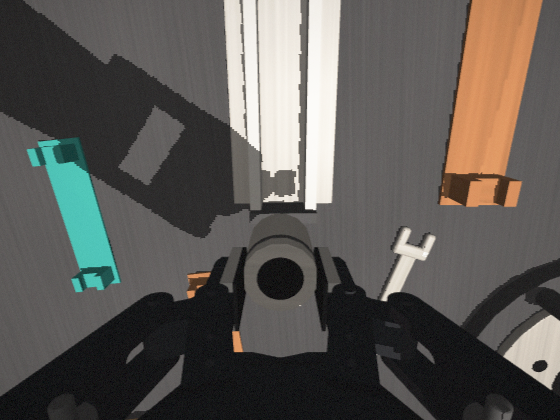

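The rails run up the image with the floor between about u=261 and u=300, and the stop is at v≈208. Sleeve A is in hand at (280,278).

Run:
```python
from h import *
c=np.load("c2.npy",allow_pickle=True).item()
g=cv2.cvtColor(c["image"],cv2.COLOR_BGR2GRAY)
for v in(30,60,100,140,185): print(v,g[v,222:345].tolist())
for name,(u,v,z) in dict(plate_sl=(235,203,.004),plate_sr=(331,203,.004),stop=(280,205,.004),stopT=(280,212,.04)).items(): print(name,torail(onz(c,u,v,z)))
```

```text
30 [94, 94, 71, 182, 221, 226, 228, 229, 227, 230, 230, 230, 231, 228, 227, 225, 225, 225, 166, 108, 108, 159, 227, 239, 240, 240, 239, 240, 240, 240, 239, 240, 240, 240, 180, 102, 199, 228, 230, 230, 229, 227, 232, 233, 234, 232, 231, 229, 228, 228, 227, 228, 229, 231, 233, 236, 237, 236, 233, 232, 232, 231, 233, 235, 236, 232, 231, 231, 233, 233, 232, 233, 233, 233, 233, 233, 233, 175, 106, 106, 108, 108, 109, 105, 87, 74, 185, 236, 243, 244, 243, 244, 243, 242, 243, 243, 245, 243, 243, 238, 235, 235, 233, 232, 233, 233, 234, 234, 234, 233, 232, 235, 235, 233, 233, 234, 233, 170, 92, 94, 90, 94, 93]
60 [98, 95, 96, 69, 79, 193, 226, 230, 231, 233, 230, 233, 232, 233, 232, 230, 227, 229, 227, 171, 108, 110, 135, 226, 244, 243, 244, 243, 245, 243, 244, 244, 243, 244, 232, 164, 126, 211, 231, 234, 232, 233, 234, 236, 237, 239, 236, 234, 234, 235, 233, 234, 234, 236, 238, 241, 242, 241, 239, 238, 236, 235, 237, 239, 242, 238, 236, 235, 236, 235, 237, 238, 239, 238, 237, 237, 239, 176, 109, 103, 105, 105, 105, 100, 87, 110, 229, 248, 248, 248, 248, 248, 248, 248, 248, 248, 248, 249, 245
[... 1302 characters left out ...]
02, 102, 100, 101]
185 [45, 45, 42, 43, 48, 43, 43, 43, 43, 43, 45, 81, 100, 101, 102, 100, 100, 100, 103, 103, 100, 100, 95, 97, 97, 98, 99, 107, 111, 116, 114, 115, 113, 114, 116, 116, 114, 112, 91, 81, 93, 96, 96, 98, 100, 102, 101, 100, 99, 102, 100, 99, 98, 97, 95, 100, 105, 101, 100, 101, 103, 105, 102, 104, 103, 100, 101, 98, 96, 97, 97, 100, 99, 207, 234, 235, 235, 174, 100, 102, 102, 94, 75, 154, 238, 248, 248, 248, 248, 249, 248, 249, 248, 248, 246, 242, 241, 239, 238, 238, 239, 238, 242, 241, 239, 240, 242, 240, 239, 238, 173, 98, 99, 96, 94, 97, 99, 95, 97, 95, 99, 99, 99]
plate_sl [-45.6 -91.3   4. ]
plate_sr [ 52.9 -91.4   4. ]
stop [  0.6 -93.5   4. ]
stopT [  0.7 -89.3  40. ]
```

Run:
```python
from h import *
c=np.load("c2.npy",allow_pickle=True).item()
for v,l,r in((30,256,307.5),(60,257.5,307.5),(100,258.5,306.3),(140,259.3,305.5)):
    a,b=onz(c,l,v,.03),onz(c,r,v,.03); print(torail(a),torail(b),torail((a+b)/2))
P=onz(c,279.5,278,.165);print("sleeve ring, tcp",torail(P),torail(get_state()["eef_pos"]))
```

```text
[-18.2  60.9  30. ] [23.1 60.8 30. ] [ 2.4 60.8 30. ]
[-17.5  38.9  30. ] [23.6 38.8 30. ] [ 3.  38.9 30. ]
[-17.4   7.8  30. ] [23.3  7.7 30. ] [ 2.9  7.8 30. ]
[-17.5 -25.6  30. ] [ 23.3 -25.7  30. ] [  2.9 -25.7  30. ]
sleeve ring, tcp [  0.7 -84.4 165. ] [ 1.00e-01 -7.38e+01  1.78e+02]
```

```bash
sed -i 's/^er=.*/er=np.array([.0751,.9972,0]); Rst=np.array([.4582,-.1854,0])/' h.py
python3 -m jog '[[1,50,3,0,0,0,0],[1,100,3,0,0,0,0],[1,150,3,0,0,0,0],[1,189,3,0,0,0,0],[1,189,3,40,0,0,0],[1,189,3,80,0,0,0],[1,189,3,115,0,0,0],[1,189,3,125,0,0,0],[1,189,3,125,0,0,0]]'
python3 - <<'E'
from h import *
s,W=st();print(torail(s["eef_pos"]));rel(railw(0,112,47.5),Wbar(0,er));rel(railw(0,-50,47.5),Wbar(0,er))
E
```

```text
time: 14.7
eef_pos: [0.4661, -0.0701, 0.0513]
tcp_rot: [0.733, 0.68, -0.003, -0.002]
contact_force: [0.2, 0.2, -0.6]
opening: 0.397
finger_force: 60.3
t 14.7 pos [ 0.4661 -0.0701  0.0513] 
W [[0.074, 0.997, -0.006], [0.997, -0.074, -0.001], [-0.002, -0.006, -1.0]] F [ 0.2  0.2 -0.6] op 0.397 ff 60.3 q [-0.36  0.1   2.19 -0.    0.85 -0.29]
[ -0.8 115.6  51.3]
shift [-3.5  0.8  3.8] rotvec [-0.006  0.002  0.001]
shift [-165.5    0.6    4.1] rotvec [-0.006  0.002  0.001]
```

```bash
python3 -m jog '[[1,-3,1,3.5,0,0,0],[1,-20,1,3.5,0,0,0],[1,-40,1,3.5,0,0,0],[1,-60,1,3.5,0,0,0],[1,-80,1,3.5,0,0,0],[1,-100,1,3.5,0,0,0],[1,-120,1,3.5,0,0,0],[1,-140,1,3.5,0,0,0],[1,-155,1,3.5,0,0,0],[1,-165,1,3.5,0,0,0],[1,-165,1,3.5,0,0,0]]'
python3 - <<'E'
from h import *
s,W=st();print(torail(s["eef_pos"]))
E
```

```text
time: 15.8
eef_pos: [0.4567, -0.238, 0.0508]
tcp_rot: [0.734, 0.679, -0.002, 0.002]
contact_force: [0.8, 0.4, -1.0]
opening: 0.396
finger_force: 60.4
t 15.8 pos [ 0.4567 -0.238   0.0508] 
W [[0.077, 0.997, -0.0], [0.997, -0.077, -0.005], [-0.005, 0.0, -1.0]] F [ 0.8  0.4 -1. ] op 0.396 ff 60.4 q [-0.68  0.19  2.09 -0.01  0.86 -0.6 ]
[  2.5 -52.6  50.8]
```

```bash
python3 -m jog '[[1,-8,-1,3,0,0,0],[1,-13,-1,3,0,0,0],[1,-18,-1,3,0,0,0],[1,-23,-1,3,0,0,0],[1,-23,-1,3,0,0,0]]'
python3 -c "
from h import *
s,W=st();print(torail(s['eef_pos']))"
```

```text
time: 16.3
eef_pos: [0.4536, -0.2561, 0.0468]
tcp_rot: [0.734, 0.679, 0.001, -0.003]
contact_force: [1.6, 11.1, 4.3]
opening: 0.395
finger_force: 61.1
t 16.3 pos [ 0.4536 -0.2561  0.0468] 
W [[0.078, 0.997, -0.003], [0.997, -0.078, 0.005], [0.005, -0.003, -1.0]] F [ 1.6 11.1  4.3] op 0.395 ff 61.1 q [-0.71  0.21  2.07  0.    0.86 -0.63]
[  0.8 -70.9  46.8]
```

```bash
python3 -m jog '[[0.4,1,0,0,0,0,0],[0.4,1,0,0,0,0,0],[0.4,1,0,0,0,0,0],[0.4,1,0,-30,0,0,0],[0.4,1,0,-80,0,0,0],[0.4,1,0,-130,0,0,0],[0.4,1,0,-175,0,0,0]]'
python3 -c "
from h import *
s,W=st();rel([.565,.245,.23],Wbar(0))"
```

```text
time: 17.0
eef_pos: [0.4538, -0.2581, 0.2245]
tcp_rot: [0.733, 0.68, -0.002, 0.001]
contact_force: [0.2, 0.4, 1.0]
opening: 0.605
finger_force: 0.0
t 17.0 pos [ 0.4538 -0.2581  0.2245] 
W [[0.076, 0.997, -0.001], [0.997, -0.076, -0.005], [-0.005, -0.001, -1.0]] F [0.2 0.4 1. ] op 0.605 ff 0.0 q [-0.71 -0.04  1.97 -0.    1.2  -0.63]
shift [510.1  72.7  -7.9] rotvec [-0.     0.005  0.053]
```

```bash
python3 -m jog '[[0.4,510,73,-8,0,0,0.053],[0.4,510,73,-8,0,0,0.053],[0.4,510,73,-8,0,0,0.053],[0.4,510,73,-8,0,0,0.053],[0.4,510,73,-8,0,0,0.053],[0.4,510,73,-8,0,0,0.053],[0.4,510,73,-8,0,0,0.053],[0.4,510,73,-8,0,0,0.053],[0.4,510,73,-8,0,0,0.053],[0.4,510,73,-8,0,0,0.053],[0.4,510,73,-8,0,0,0.053],[0.4,510,73,-8,0,0,0.053]]'
python3 - <<'E'
from h import *
s,W=st();c=cam("wrist");np.save("c.npy",c,allow_pickle=True)
for o in sleeves(c): print(np.round(o[0],4),o[1],o[2])
rel([.561,.2565,.045],Wbar(0))
E
```

```text
time: 18.2
eef_pos: [0.5653, 0.247, 0.2279]
tcp_rot: [0.75, 0.661, -0.002, 0.001]
contact_force: [0.1, -0.7, 0.6]
opening: 0.596
finger_force: 0.0
t 18.2 pos [0.5653 0.247  0.2279] 
W [[0.125, 0.992, -0.002], [0.992, -0.125, -0.003], [-0.004, -0.002, -1.0]] F [ 0.1 -0.7  0.6] op 0.596 ff 0.0 q [ 0.25  0.18  1.74 -0.    1.23  0.38]
[0.5717 0.3387 0.049 ] [-23.7  64.8  49. ] (274, 90, 19.1)
[0.558  0.2588 0.049 ] [-27.  -16.2  49. ] (270, 176, 21.0)
shift [ 11.2  -5.1 182.7] rotvec [-0.002  0.004  0.002]
```

```bash
python3 -m jog '[[0.3,11,-6,45,0,0,0],[0.3,11,-6,90,0,0,0],[0.3,11,-6,135,0,0,0],[0.3,11,-6,170,0,0,0],[0.3,11,-6,184,0,0,0],[0.3,11,-6,184,0,0,0],[1,11,-6,184,0,0,0],[1,11,-6,184,0,0,0],[1,11,-6,184,0,0,0],[1,11,-6,184,0,0,0]]' 60
python3 -m jog '[[1,0,0,-45,0,0,0],[1,0,0,-90,0,0,0],[1,0,0,-130,0,0,0]]'
python3 - <<'E'
from h import *
s,W=st();rel(railw(0,112,176),Wbar(0,er))
E
```

```text
time: 19.25
eef_pos: [0.5624, 0.2568, 0.0473]
tcp_rot: [0.751, 0.66, 0.0, 0.002]
contact_force: [-0.5, -2.4, 6.5]
opening: 0.399
finger_force: 60.4
time: 19.55
eef_pos: [0.5604, 0.2571, 0.1761]
tcp_rot: [0.751, 0.66, -0.001, 0.001]
contact_force: [0.3, 0.7, -1.8]
opening: 0.393
finger_force: 60.4
t 19.55 pos [0.5604 0.2571 0.1761] 
W [[0.128, 0.992, -0.001], [0.992, -0.128, -0.003], [-0.003, -0.001, -1.0]] F [ 0.3  0.7 -1.8] op 0.393 ff 60.4 q [ 0.27  0.22  1.78 -0.    1.14  0.4 ]
shift [-340.1  -50.6    1.1] rotvec [-0.001  0.003 -0.053]
```

```bash
python3 -m jog '[[1,-340,-51,1,0,0,-0.053],[1,-340,-51,1,0,0,-0.053],[1,-340,-51,1,0,0,-0.053],[1,-340,-51,1,0,0,-0.053],[1,-340,-51,1,0,0,-0.053],[1,-340,-51,1,0,0,-0.053],[1,-340,-51,1,0,0,-0.053],[1,-340,-51,1,0,0,-0.053],[1,-340,-51,1,0,0,-0.053],[1,-340,-51,40,0,0,-0.053],[1,-340,-51,80,0,0,-0.053],[1,-340,-51,80,0,0,-0.053]]'
python3 - <<'E'
from h import *
s,W=st();print(torail(s["eef_pos"]));rel(railw(0.5,112,48.5),Wbar(0,er));rel(railw(0.5,-22,48.5),Wbar(0,er))
E
```

```text
time: 20.75
eef_pos: [0.4616, -0.0709, 0.0897]
tcp_rot: [0.733, 0.681, -0.005, -0.006]
contact_force: [-0.8, 0.8, -2.4]
opening: 0.395
finger_force: 60.6
t 20.75 pos [ 0.4616 -0.0709  0.0897] 
W [[0.074, 0.997, -0.015], [0.997, -0.074, 0.002], [0.001, -0.015, -1.0]] F [-0.8  0.8 -2.4] op 0.395 ff 60.6 q [-0.37  0.03  2.18 -0.    0.95 -0.29]
[ -5.2 114.5  89.7]
shift [-2.5  6.3 41.1] rotvec [-0.015 -0.001  0.002]
shift [-136.5    6.1   41. ] rotvec [-0.015 -0.001  0.002]
```

```bash
python3 -m jog '[[1,0,0,30,0,0,0],[1,0,0,30,0,0,0],[1,0,0,30,0,0,0]]'
python3 - <<'E'
from h import *
s,W=st();print(torail(s["eef_pos"]));rel(railw(0.5,112,48.5),Wbar(0,er));rel(railw(0.5,-22,48.5),Wbar(0,er))
E
```

```text
time: 21.05
eef_pos: [0.4666, -0.0735, 0.0664]
tcp_rot: [0.733, 0.68, -0.002, 0.0]
contact_force: [-0.2, -0.8, -2.4]
opening: 0.397
finger_force: 60.7
t 21.05 pos [ 0.4666 -0.0735  0.0664] 
W [[0.074, 0.997, -0.002], [0.997, -0.074, -0.003], [-0.003, -0.002, -1.0]] F [-0.2 -0.8 -2.4] op 0.397 ff 60.7 q [-0.37  0.08  2.19 -0.    0.88 -0.29]
[ -0.  112.3  66.4]
shift [-0.2  0.6 17.9] rotvec [-0.002  0.003  0.001]
shift [-134.2    0.5   18.3] rotvec [-0.002  0.003  0.001]
```

```bash
python3 -m jog '[[1,0,0.5,18,0,0,0],[1,-20,0.5,18,0,0,0],[1,-45,0.5,18,0,0,0],[1,-70,0.5,18,0,0,0],[1,-95,0.5,18,0,0,0],[1,-115,0.5,18,0,0,0],[1,-130,0.5,18,0,0,0],[1,-140,0.5,18,0,0,0],[1,-147,0.5,18,0,0,0],[1,-152,0.5,18,0,0,0],[1,-152,0.5,18,0,0,0]]'
python3 -c "
from h import *
s,W=st();print(torail(s['eef_pos']))"
```

```text
time: 22.15
eef_pos: [0.4556, -0.2213, 0.0483]
tcp_rot: [0.734, 0.679, 0.002, -0.004]
contact_force: [2.8, 15.9, 5.1]
opening: 0.397
finger_force: 61.7
t 22.15 pos [ 0.4556 -0.2213  0.0483] 
W [[0.079, 0.997, -0.002], [0.997, -0.079, 0.008], [0.008, -0.003, -1.0]] F [ 2.8 15.9  5.1] op 0.397 ff 61.7 q [-0.66  0.18  2.11  0.01  0.86 -0.58]
[  0.1 -36.   48.3]
```

```bash
python3 -m jog '[[0.4,1,0,0,0,0,0],[0.4,1,0,0,0,0,0],[0.4,1,0,0,0,0,0],[0.4,1,0,-30,0,0,0],[0.4,1,0,-80,0,0,0],[0.4,1,0,-130,0,0,0],[0.4,1,0,-175,0,0,0]]'
python3 -c "
from h import *
s,W=st();rel([.565,.265,.23],Wbar(0))"
```

```text
time: 22.85
eef_pos: [0.4555, -0.2246, 0.2254]
tcp_rot: [0.733, 0.68, -0.002, 0.001]
contact_force: [0.5, -0.4, 0.4]
opening: 0.599
finger_force: 0.0
t 22.85 pos [ 0.4555 -0.2246  0.2254] 
W [[0.076, 0.997, -0.001], [0.997, -0.076, -0.004], [-0.004, -0.001, -1.0]] F [ 0.5 -0.4  0.4] op 0.599 ff 0.0 q [-0.66 -0.07  2.   -0.    1.21 -0.58]
shift [496.5  72.   -6.8] rotvec [-0.     0.004  0.053]
```

```bash
python3 -m jog '[[0.4,497,72,-7,0,0,0.053],[0.4,497,72,-7,0,0,0.053],[0.4,497,72,-7,0,0,0.053],[0.4,497,72,-7,0,0,0.053],[0.4,497,72,-7,0,0,0.053],[0.4,497,72,-7,0,0,0.053],[0.4,497,72,-7,0,0,0.053],[0.4,497,72,-7,0,0,0.053],[0.4,497,72,-7,0,0,0.053],[0.4,497,72,-7,0,0,0.053],[0.4,497,72,-7,0,0,0.053],[0.4,497,72,-7,0,0,0.053]]'
python3 - <<'E'
from h import *
s,W=st();c=cam("wrist");np.save("c.npy",c,allow_pickle=True)
t=cam("top")
save(np.hstack([cv2.resize(c["image"],(400,300)),cv2.resize(t["image"][100:280,80:380],(400,300))]),"bin3.png")
for o in sleeves(c): print(np.round(o[0],4),o[1],o[2]); rel([o[0][0],o[0][1],.045],Wbar(0))
E
```

```text
time: 24.05
eef_pos: [0.5649, 0.2669, 0.2277]
tcp_rot: [0.75, 0.661, -0.002, 0.001]
contact_force: [-0.2, -0.1, 0.2]
opening: 0.604
finger_force: 0.0
t 24.05 pos [0.5649 0.2669 0.2277] 
W [[0.126, 0.992, -0.003], [0.992, -0.126, -0.004], [-0.004, -0.002, -1.0]] F [-0.2 -0.1  0.2] op 0.604 ff 0.0 q [ 0.28  0.19  1.72 -0.    1.23  0.41]
[0.5724 0.3384 0.049 ] [-22.9  64.6  49. ] (278, 112, 18.5)
shift [ 74.5  -1.5 182.5] rotvec [-0.002  0.004 -0.   ]
```

View pics/bin3.png

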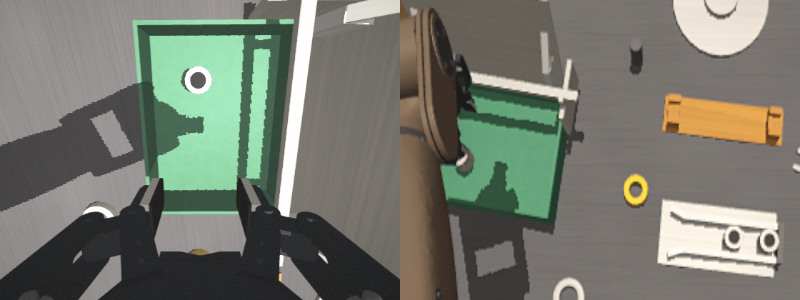

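One sleeve is left in the bin at (198,80). In the top view the rails hold two sleeves at (734,238) and (768,240), with a gap of about 30 mm between them, so the second has been knocked back. Pushing in the third will close it.

```bash
python3 -m jog '[[0.3,74,-2,45,0,0,0],[0.3,74,-2,90,0,0,0],[0.3,74,-2,135,0,0,0],[0.3,74,-2,170,0,0,0],[0.3,74,-2,184,0,0,0],[0.3,74,-2,184,0,0,0],[1,74,-2,184,0,0,0],[1,74,-2,184,0,0,0],[1,74,-2,184,0,0,0],[1,74,-2,184,0,0,0]]' 60
python3 -m jog '[[1,0,0,-45,0,0,0],[1,0,0,-90,0,0,0],[1,0,0,-130,0,0,0]]'
python3 - <<'E'
from h import *
s,W=st();rel(railw(0,120,176),Wbar(0,er))
E
```

```text
time: 25.15
eef_pos: [0.5747, 0.3396, 0.0482]
tcp_rot: [0.751, 0.66, 0.001, 0.002]
contact_force: [0.5, -1.0, 7.0]
opening: 0.394
finger_force: 60.4
time: 25.45
eef_pos: [0.5725, 0.3395, 0.1767]
tcp_rot: [0.751, 0.66, -0.001, 0.001]
contact_force: [-0.5, 0.1, -0.9]
opening: 0.396
finger_force: 60.2
t 25.45 pos [0.5725 0.3395 0.1767] 
W [[0.128, 0.992, -0.0], [0.992, -0.128, -0.002], [-0.002, 0.0, -1.0]] F [-0.5  0.1 -0.9] op 0.396 ff 60.2 q [ 0.38  0.33  1.66 -0.    1.16  0.51]
shift [-415.4  -52.4    1.5] rotvec [ 0.     0.002 -0.054]
```

```bash
python3 -m jog '[[1,-415,-52,1,0,0,-0.054],[1,-415,-52,1,0,0,-0.054],[1,-415,-52,1,0,0,-0.054],[1,-415,-52,1,0,0,-0.054],[1,-415,-52,1,0,0,-0.054],[1,-415,-52,1,0,0,-0.054],[1,-415,-52,1,0,0,-0.054],[1,-415,-52,1,0,0,-0.054],[1,-415,-52,1,0,0,-0.054],[1,-415,-52,1,0,0,-0.054],[1,-415,-52,1,0,0,-0.054],[1,-415,-52,1,0,0,-0.054]]'
python3 - <<'E'
from h import *
s,W=st();print(torail(s["eef_pos"]));rel(railw(0.5,116,48.5),Wbar(0,er))
c=cam("top")
print([torail(onz(c,u,v,.048)) for u,v in((330.5,242.8),(356.2,244))])
im=cv2.resize(c["image"][200:280,260:400],None,fx=5,fy=5,interpolation=cv2.INTER_CUBIC)
sc=cam("scene")["image"][190:310,150:330]
save(np.vstack([cv2.resize(im,(600,300)),cv2.resize(sc,(600,300))]),"r2.png")
E
```

```text
time: 26.65
eef_pos: [0.4676, -0.0645, 0.1745]
tcp_rot: [0.733, 0.681, -0.002, 0.0]
contact_force: [-0.4, 0.1, -1.1]
opening: 0.395
finger_force: 60.4
t 26.65 pos [ 0.4676 -0.0645  0.1745] 
W [[0.073, 0.997, -0.002], [0.997, -0.074, -0.003], [-0.003, -0.001, -1.0]] F [-0.4  0.1 -1.1] op 0.395 ff 60.4 q [-0.35 -0.1   2.13 -0.    1.11 -0.28]
[  0.3 121.2 174.5]
shift [ -4.8   0.3 126. ] rotvec [-0.001  0.003  0.002]
[array([-6.5, -5.3, 48. ]), array([ -3. , -69.7,  48. ])]
```

View pics/r2.png

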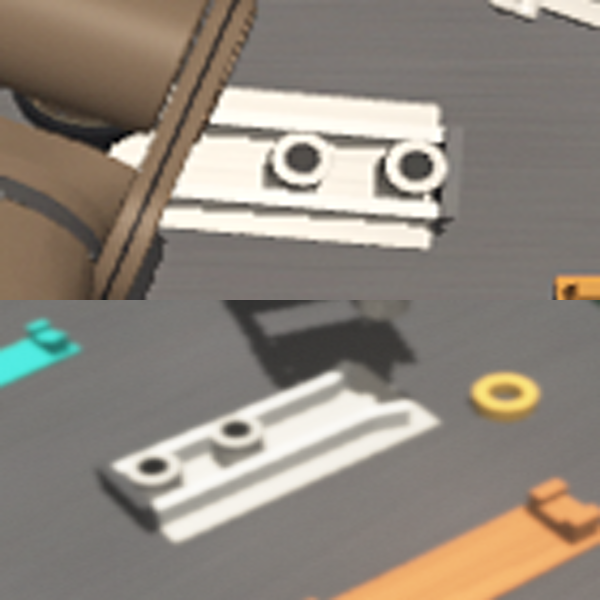

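Both sleeves stand upright in the channel, the second at y≈-5. I'll lower the third and push the file home.

```bash
python3 -m jog '[[1,-5,0,45,0,0,0],[1,-5,0,90,0,0,0],[1,-5,0,120,0,0,0],[1,-5,0,126,0,0,0],[1,-5,0,126,0,0,0],[1,-25,0,126,0,0,0],[1,-45,0,126,0,0,0],[1,-60,0,126,0,0,0],[1,-75,0,126,0,0,0],[1,-85,0,126,0,0,0],[1,-95,0,126,0,0,0],[1,-95,0,126,0,0,0]]'
python3 -c "
from h import *
s,W=st();print(torail(s['eef_pos']))"
```

```text
time: 27.95
eef_pos: [0.4602, -0.1617, 0.0487]
tcp_rot: [0.733, 0.68, -0.002, 0.001]
contact_force: [0.2, -0.0, -1.5]
opening: 0.395
finger_force: 62.8
t 27.95 pos [ 0.4602 -0.1617  0.0487] 
W [[0.076, 0.997, -0.002], [0.997, -0.076, -0.003], [-0.004, -0.001, -1.0]] F [ 0.2 -0.  -1.5] op 0.395 ff 62.8 q [-0.54  0.14  2.15 -0.01  0.85 -0.46]
[ 0.2 23.8 48.7]
```

```bash
python3 -m jog '[[1,-6,0,0,0,0,0],[1,-12,0,0,0,0,0],[1,-18,0,0,0,0,0],[1,-23,0,0,0,0,0],[1,-27,0,0,0,0,0],[1,-30,0,0,0,0,0],[1,-30,0,0,0,0,0]]'
python3 - <<'E'
from h import *
s,W=st();print(torail(s['eef_pos']))
c=cam("top")
save(cv2.resize(c["image"][200:280,260:400],None,fx=4,fy=4,interpolation=cv2.INTER_CUBIC),"r3.png")
E
```

```text
time: 28.65
eef_pos: [0.4576, -0.186, 0.0484]
tcp_rot: [0.734, 0.679, 0.002, -0.005]
contact_force: [2.6, 17.8, 4.1]
opening: 0.39
finger_force: 63.5
t 28.65 pos [ 0.4576 -0.186   0.0484] 
W [[0.079, 0.997, -0.004], [0.997, -0.079, 0.009], [0.009, -0.005, -1.0]] F [ 2.6 17.8  4.1] op 0.39 ff 63.5 q [-0.59  0.16  2.14  0.01  0.86 -0.52]
[-0.6 -0.6 48.4]
```

View pics/r3.png

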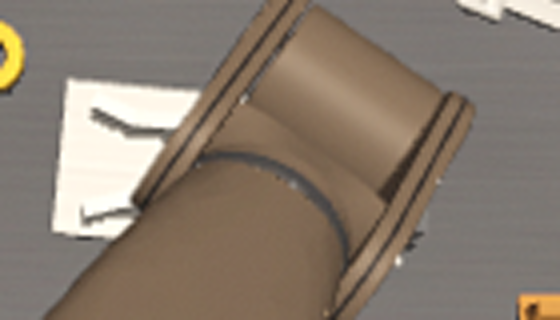

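```bash
python3 -m jog '[[0.4,0,0,0,0,0,0],[0.4,0,0,0,0,0,0],[0.4,0,0,0,0,0,0],[0.4,0,0,-30,0,0,0],[0.4,0,0,-80,0,0,0],[0.4,0,0,-130,0,0,0],[0.4,0,0,-175,0,0,0]]'
python3 -c "
from h import *
s,W=st();rel([.60,.2625,.26],Wbar(0))"
```

```text
time: 29.4
eef_pos: [0.4583, -0.1908, 0.2265]
tcp_rot: [0.733, 0.68, -0.002, 0.002]
contact_force: [1.0, -0.7, 0.4]
opening: 0.601
finger_force: 0.0
t 29.4 pos [ 0.4583 -0.1908  0.2265] 
W [[0.075, 0.997, -0.001], [0.997, -0.075, -0.005], [-0.005, -0.0, -1.0]] F [ 1.  -0.7  0.4] op 0.601 ff 0.0 q [-0.6  -0.1   2.03 -0.    1.21 -0.52]
shift [462.5 107.2 -35.8] rotvec [-0.     0.005  0.054]
```

```bash
python3 -m jog '[[0.5,462,107,-36,0,0,0.054],[0.5,462,107,-36,0,0,0.054],[0.5,462,107,-36,0,0,0.054],[0.5,462,107,-36,0,0,0.054],[0.5,462,107,-36,0,0,0.054],[0.5,462,107,-36,0,0,0.054],[0.5,462,107,-36,0,0,0.054],[0.5,462,107,-36,0,0,0.054],[0.5,462,107,-36,0,0,0.054],[0.5,462,107,-36,0,0,0.054],[0.5,462,107,-36,0,0,0.054],[0.5,462,107,-36,0,0,0.054]]'
python3 - <<'E'
from h import *
s,W=st();print(tobin(s["eef_pos"]))
c=cam("top");im=c["image"][215:270,270:370];g=cv2.resize(cv2.cvtColor(im,cv2.COLOR_BGR2GRAY),None,fx=4,fy=4,interpolation=cv2.INTER_CUBIC)
# dark bores
k=cv2.connectedComponentsWithStats((g<70).astype(np.uint8))
for a,ce in zip(k[2],k[3]):
    if 200<a[4]<2500: print(a[4],np.round(ce/4+[270,215],1),torail(onz(c,*(ce/4+[270,215]),.048)))
w=cam("wrist");np.save("c.npy",w,allow_pickle=True);hs=cv2.cvtColor(w["image"],cv2.COLOR_BGR2HSV)
for v in(40,80,120,160,200): 
    m=np.where((hs[v,:,1]<60)&(hs[v,:,2]>190))[0]; print(v,m.min() if len(m) else None,m.max() if len(m) else None,len(m), [tobin(onz(w,u,v,.134)) for u in((m.min()+m.max())/2,)] if len(m) else '')
E
```

```text
time: 30.6
eef_pos: [0.5996, 0.2626, 0.2576]
tcp_rot: [0.751, 0.66, -0.002, 0.001]
contact_force: [-0.0, -0.6, 0.0]
opening: 0.496
finger_force: 0.0
t 30.6 pos [0.5996 0.2626 0.2576] 
W [[0.128, 0.992, -0.002], [0.992, -0.128, -0.004], [-0.004, -0.002, -1.0]] F [-0.  -0.6  0. ] op 0.496 ff 0.0 q [ 0.26  0.24  1.62 -0.    1.29  0.39]
[ 13.8  -7.1 257.6]
202 [343.3 243.5] [ -4.9 -37.4  48. ]
260 [357.3 244. ] [ -2.8 -72.5  48. ]
40 353 405 28 [array([ 87.6, 115.2, 134. ])]
80 351 369 19 [array([ 75.7,  87.9, 134. ])]
120 349 366 18 [array([ 75.9,  58.5, 134. ])]
160 347 363 17 [array([ 76.2,  26.9, 134. ])]
200 344 360 17 [array([ 76.1,  -7.2, 134. ])]
```

```bash
python3 -m jog '[[0.7,4,30,0,0,0,0],[0.7,8,61,0,0,0,0],[0.7,8,61,0,0,0,0],[0.7,8,61,40,0,0,0],[0.7,8,61,80,0,0,0],[0.7,8,61,80,0,0,0]]'
python3 - <<'E'
from h import *
s,W=st();print(tobin(s["eef_pos"])); rel(binw(76,-3,129),Wbar(0))
E
```

```text
time: 31.3
eef_pos: [0.6561, 0.2604, 0.17]
tcp_rot: [0.752, 0.66, -0.008, -0.003]
contact_force: [-0.9, 0.4, -1.7]
opening: 0.298
finger_force: 0.0
t 31.3 pos [0.6561 0.2604 0.17  ] 
W [[0.13, 0.991, -0.017], [0.991, -0.13, -0.006], [-0.009, -0.016, -1.0]] F [-0.9  0.4 -1.7] op 0.298 ff 0.0 q [ 0.24  0.42  1.54 -0.    1.19  0.37]
[ 70.1  -2.  170. ]
shift [-0.6  6.5 40.9] rotvec [-0.016  0.009 -0.001]
```

```bash
python3 -m jog '[[0.7,0,0,0,0,0,0],[0.7,0,0,0,0,0,0]]'
python3 - <<'E'
from h import *
s,W=st();print(tobin(s["eef_pos"])); rel(binw(76,-3,129),Wbar(0))
E
```

```text
time: 31.5
eef_pos: [0.6617, 0.2626, 0.1809]
tcp_rot: [0.751, 0.66, -0.0, 0.001]
contact_force: [-1.4, -1.1, 0.3]
opening: 0.302
finger_force: 0.0
t 31.5 pos [0.6617 0.2626 0.1809] 
W [[0.129, 0.992, 0.001], [0.992, -0.129, -0.002], [-0.002, 0.001, -1.0]] F [-1.4 -1.1  0.3] op 0.302 ff 0.0 q [ 0.24  0.42  1.53 -0.    1.19  0.37]
[ 75.3   1.  180.9]
shift [-3.9  0.6 51.9] rotvec [ 0.001  0.002 -0.   ]
```

```bash
python3 -m jog '[[0.7,0,0,20,0,0,0],[0.7,0,0,40,0,0,0],[0.7,0,0,52,0,0,0],[0.7,0,0,52,0,0,0],[1,0,0,52,0,0,0],[1,0,0,52,0,0,0],[1,0,0,52,0,0,0],[1,0,0,52,0,0,0]]' 100
python3 - <<'E'
from h import *
s,W=st();print(tobin(s["eef_pos"]))
for x,z,p in [(80,131,0),(80,150,5),(79,165,10),(66,190,18),(50,210,25)]: rel(binw(x,1,z),Wbar(p))
E
```

```text
time: 32.3
eef_pos: [0.6618, 0.2626, 0.1274]
tcp_rot: [0.751, 0.66, -0.001, 0.001]
contact_force: [0.5, -0.4, 1.1]
opening: 0.137
finger_force: 99.2
t 32.3 pos [0.6618 0.2626 0.1274] 
W [[0.128, 0.992, 0.001], [0.992, -0.128, -0.003], [-0.002, 0.001, -1.0]] F [ 0.5 -0.4  1.1] op 0.137 ff 99.2 q [ 0.24  0.47  1.56 -0.    1.11  0.37]
[ 75.5   1.  127.4]
shift [ 0.   4.6 -3.6] rotvec [0.001 0.002 0.001]
shift [ -0.    4.6 -22.6] rotvec [-0.086  0.002  0.001]
shift [ -0.1   3.6 -37.6] rotvec [-0.173  0.002  0.001]
shift [ -0.1  -9.4 -62.6] rotvec [-0.313  0.002  0.001]
shift [ -0.1 -25.3 -82.7] rotvec [-0.435  0.002  0.001]
```

```bash
python3 -m jog '[[1,0,4,-4,0,0,0],[1,0,5,-12,-0.04,0,0],[1,0,5,-23,-0.086,0,0],[1,0,4,-38,-0.173,0,0],[1,0,-3,-50,-0.24,0,0],[1,0,-9,-63,-0.313,0,0],[1,0,-17,-73,-0.38,0,0],[1,0,-25,-83,-0.435,0,0],[1,0,-25,-83,-0.435,0,0]]'
python3 - <<'E'
from h import *
s,W=st();print(tobin(s["eef_pos"]))
for x,z,p in [(20,224,30),(-16,230,33),(-50,228,36),(-83,213,38),(-105,185,38),(-130,143,38)]: rel(binw(x,1,z),Wbar(p))
E
```

```text
time: 33.2
eef_pos: [0.6339, 0.2666, 0.2086]
tcp_rot: [0.733, 0.645, 0.14, 0.162]
contact_force: [-0.9, 1.1, -1.4]
opening: 0.137
finger_force: 103.1
t 33.2 pos [0.6339 0.2666 0.2086] 
W [[0.128, 0.901, 0.414], [0.992, -0.115, -0.057], [-0.004, 0.418, -0.909]] F [-0.9  1.1 -1.4] op 0.137 ff 103.1 q [ 0.31  0.19  1.8  -0.26  0.77  0.59]
[ 47.3   1.3 208.6]
shift [ -0.3 -18.4 -25.4] rotvec [-0.093  0.003  0.003]
shift [ -0.3 -48.6 -45.9] rotvec [-0.145  0.003  0.003]
shift [ -0.3 -80.3 -58.3] rotvec [-0.197  0.003  0.003]
shift [  -0.2 -116.6  -58.4] rotvec [-0.232  0.002  0.003]
shift [-1.000e-01 -1.483e+02 -4.220e+01] rotvec [-0.232  0.002  0.003]
shift [ 1.000e-01 -1.885e+02 -1.450e+01] rotvec [-0.232  0.002  0.003]
```

```bash
python3 -m jog '[[1,0,-10,-13,-0.045,0,0],[1,0,-18,-25,-0.093,0,0],[1,0,-33,-36,-0.12,0,0],[1,0,-49,-46,-0.145,0,0],[1,0,-65,-52,-0.17,0,0],[1,0,-80,-58,-0.197,0,0],[1,0,-98,-58,-0.215,0,0],[1,0,-117,-58,-0.232,0,0],[1,0,-132,-50,-0.232,0,0],[1,0,-148,-42,-0.232,0,0],[1,0,-168,-28,-0.232,0,0],[1,0,-188,-15,-0.232,0,0]]'
python3 - <<'E'
from h import *
s,W=st();print(tobin(s["eef_pos"]))
for x,z,p in [(-147,115,38),(-155,88,38),(-158,56,38),(-182,50,38),(-185,100,30)]: rel(binw(x,1,z),Wbar(p))
E
```

```text
time: 34.4
eef_pos: [0.4598, 0.288, 0.1418]
tcp_rot: [0.711, 0.624, 0.213, 0.246]
contact_force: [-0.9, -0.7, -4.4]
opening: 0.136
finger_force: 104.5
t 34.4 pos [0.4598 0.288  0.1418] 
W [[0.131, 0.782, 0.609], [0.991, -0.101, -0.083], [-0.004, 0.615, -0.788]] F [-0.9 -0.7 -4.4] op 0.136 ff 104.5 q [ 0.54 -0.04  2.25 -0.83  0.55  1.31]
[-1.281e+02  1.000e-01  1.418e+02]
shift [  0.9 -31.4   9.5] rotvec [-0.001  0.004  0.001]
shift [  1.  -54.3  25.9] rotvec [-0.001  0.004  0.001]
shift [  1.1 -76.4  49.3] rotvec [-0.001  0.004  0.001]
shift [  1.1 -99.   39.2] rotvec [-0.001  0.004  0.001]
shift [  0.9 -70.6  -2. ] rotvec [0.139 0.004 0.001]
```

```bash
python3 -m jog '[[1,1,-16,5,0,0,0],[1,1,-31,10,0,0,0],[1,1,-43,18,0,0,0],[1,1,-54,26,0,0,0],[1,1,-65,37,0,0,0],[1,1,-76,49,0,0,0],[1,1,-88,44,0,0,0],[1,1,-101,38,0,0,0],[1,1,-101,38,0,0,0],[1,1,-101,38,0,0,0]]'
python3 - <<'E'
from h import *
s,W=st();print(tobin(s["eef_pos"]))
for x,z,p in [(-188,100,30),(-188,190,15),(-170,260,0)]: rel(binw(x,1,z),Wbar(p))
E
```

```text
time: 35.4
eef_pos: [0.4057, 0.2966, 0.0514]
tcp_rot: [0.71, 0.624, 0.214, 0.246]
contact_force: [-0.4, -0.0, -2.4]
opening: 0.138
finger_force: 103.1
t 35.4 pos [0.4057 0.2966 0.0514] 
W [[0.129, 0.781, 0.612], [0.992, -0.099, -0.082], [-0.003, 0.617, -0.787]] F [-0.4 -0.  -2.4] op 0.138 ff 103.1 q [ 0.63  0.08  2.34 -1.17  0.48  1.77]
[-182.9    1.7   51.4]
shift [ -0.8  25.9 -41.4] rotvec [0.141 0.002 0.002]
shift [  -1.1   81.5 -112.2] rotvec [0.403 0.003 0.002]
shift [  -1.3  138.8 -156.2] rotvec [0.665 0.003 0.001]
```

```bash
python3 -m jog '[[1,-1,26,-41,0.14,0,0],[1,-1,26,-41,0.14,0,0],[1,-1,54,-76,0.27,0,0],[1,-1,81,-112,0.4,0,0],[1,-1,110,-134,0.53,0,0],[1,-1,139,-156,0.665,0,0],[1,-1,139,-156,0.665,0,0],[1,-1,139,-156,0.665,0,0]]'
python3 - <<'E'
from h import *
s,W=st()
b=np.array([.0760,.9971,0])
rel([.6525,-.1665,.20],Wbar(0,b))
# flap shut check in top view: where are green pixels now vs. at start
c=cam("top")
g=cv2.cvtColor(c["image"],cv2.COLOR_BGR2HSV);m=(g[...,0]>55)&(g[...,0]<90)&(g[...,1]>80);g0=cv2.cvtColor(cv2.imread("pics/top0.png"),cv2.COLOR_BGR2HSV);m0=(g0[...,0]>55)&(g0[...,0]<90)&(g0[...,1]>80)
print("green",m.sum(),m0.sum())
E
```

```text
time: 36.2
eef_pos: [0.4218, 0.2941, 0.2637]
tcp_rot: [0.752, 0.659, 0.002, 0.002]
contact_force: [-0.4, -0.0, -2.9]
opening: 0.136
finger_force: 103.1
t 36.2 pos [0.4218 0.2941 0.2637] 
W [[0.131, 0.991, 0.006], [0.991, -0.131, -0.001], [0.0, 0.006, -1.0]] F [-0.4 -0.  -2.9] op 0.136 ff 103.1 q [ 0.41 -0.09  1.95 -0.    1.28  0.55]
shift [-426.4  288.7   65.4] rotvec [ 0.006  0.    -0.056]
green 1411 1408
```

```bash
python3 -m jog '[[1,-426,289,65,0,0,-0.056],[1,-426,289,65,0,0,-0.056],[1,-426,289,65,0,0,-0.056],[1,-426,289,65,0,0,-0.056],[1,-426,289,65,0,0,-0.056],[1,-426,289,65,0,0,-0.056],[1,-426,289,65,0,0,-0.056],[1,-426,289,65,0,0,-0.056],[1,-426,289,65,0,0,-0.056],[1,-426,289,65,0,0,-0.056],[1,-426,289,65,0,0,-0.056],[1,-426,289,65,0,0,-0.056]]'
python3 -m jog '[[1,0,0,50,0,0,0],[1,0,0,100,0,0,0],[1,0,0,100,0,0,0],[1,0,0,100,0,0,0]]'
python3 - <<'E'
from h import *
s,W=st();b=np.array([.0760,.9971,0])
rel([.6535,-.1665,.035],Wbar(0,b))
c=cam("wrist");np.save("c.npy",c,allow_pickle=True)
g=cv2.cvtColor(c["image"],cv2.COLOR_BGR2HSV)
o=(g[...,0]<22)&(g[...,1]>90)
zb=s["eef_pos"][2]+.005
for v in range(0,240,24):
    w=np.where((g[v,240:330,1]<60)&(g[v,240:330,2]>140))[0]+240; oo=np.where(o[v,200:370])[0]+200
    print(v, (w.min(),w.max(),np.round(W.T@(onz(c,(w.min()+w.max())/2,v,zb)-s["eef_pos"])*1000,1)) if len(w) else '', (oo.min(),oo.max(),np.round(onz(c,(oo.min()+oo.max())/2,v,.004),4)) if len(oo) else '')
E
```

```text
time: 37.45
eef_pos: [0.6487, -0.1672, 0.1923]
tcp_rot: [0.733, 0.68, -0.003, -0.001]
contact_force: [0.0, 0.6, -3.0]
opening: 0.138
finger_force: 103.0
time: 37.85
eef_pos: [0.6481, -0.1637, 0.0942]
tcp_rot: [0.732, 0.681, -0.002, -0.001]
contact_force: [1.5, -0.3, -0.8]
opening: 0.132
finger_force: 102.9
t 37.85 pos [ 0.6481 -0.1637  0.0942] 
W [[0.071, 0.997, -0.005], [0.997, -0.071, -0.001], [-0.002, -0.005, -1.0]] F [ 1.5 -0.3 -0.8] op 0.132 ff 102.9 q [-0.4   0.43  1.69 -0.    1.03 -0.32]
shift [-2.3  5.9 59.2] rotvec [-0.005  0.002  0.005]
0 (np.int64(259), np.int64(299), array([109.7,   0.7,  -5.2])) 
24 (np.int64(260), np.int64(298), array([102.3,   0.7,  -5.2])) 
48 (np.int64(260), np.int64(298), array([94.6,  0.7, -5.2])) 
72 (np.int64(261), np.int64(297), array([86.5,  0.7, -5.1])) (np.int64(242), np.int64(333), array([ 0.6607, -0.0666,  0.004 ]))
96 (np.int64(261), np.int64(297), array([78.2,  0.7, -5.1])) (np.int64(243), np.int64(331), array([ 0.6594, -0.0814,  0.004 ]))
120 (np.int64(262), np.int64(297), array([69.4,  0.9, -5.1])) (np.int64(243), np.int64(330), array([ 0.658 , -0.0969,  0.004 ]))
144 (np.int64(262), np.int64(296), array([60.3,  0.7, -5.1])) (np.int64(244), np.int64(329), array([ 0.657 , -0.1131,  0.004 ]))
168 (np.int64(275), np.int64(296), array([50.7,  3.3, -5.1])) (np.int64(245), np.int64(328), array([ 0.6559, -0.13  ,  0.004 ]))
192  (np.int64(245), np.int64(326), array([ 0.654 , -0.1476,  0.004 ]))
216 (np.int64(284), np.int64(326), array([30.3, 11.7, -5.1])) (np.int64(246), np.int64(325), array([ 0.6527, -0.1662,  0.004 ]))
```

```bash
python3 -m jog '[[1,-1,5,20,0,0,0.004],[1,-1,5,35,0,0,0.004],[1,-1,5,35,0,0,0.004],[1,-1,5,35,0,0,0.004]]'
python3 -c "
from h import *
s,W=st();rel([.6535,-.1665,.035],Wbar(0,np.array([.078,.997,0])))"
```

```text
time: 38.3
eef_pos: [0.6551, -0.1671, 0.0623]
tcp_rot: [0.734, 0.68, -0.001, 0.002]
contact_force: [0.7, -0.2, -1.8]
opening: 0.136
finger_force: 103.1
t 38.3 pos [ 0.6551 -0.1671  0.0623] 
W [[0.076, 0.997, 0.001], [0.997, -0.076, -0.004], [-0.004, 0.001, -1.0]] F [ 0.7 -0.2 -1.8] op 0.136 ff 103.1 q [-0.4   0.48  1.68 -0.    0.98 -0.32]
shift [ 0.6 -1.7 27.3] rotvec [0.001 0.004 0.002]
```

```bash
python3 -m jog '[[1,0,-1.5,12,0,0,0.002],[1,0,-1.5,22,0,0,0.002],[1,0,-1.5,28,0,0,0.002],[1,0,-1.5,29,0,0,0.002],[1,0,-1.5,29,0,0,0.002]]'
python3 -c "
from h import *
s,W=st()"
```

```text
time: 38.8
eef_pos: [0.6531, -0.1671, 0.0317]
tcp_rot: [0.734, 0.679, -0.001, 0.001]
contact_force: [0.3, -0.1, -3.0]
opening: 0.14
finger_force: 103.1
t 38.8 pos [ 0.6531 -0.1671  0.0317] 
W [[0.079, 0.997, -0.001], [0.997, -0.079, -0.003], [-0.003, -0.001, -1.0]] F [ 0.3 -0.1 -3. ] op 0.14 ff 103.1 q [-0.4   0.52  1.69 -0.    0.93 -0.32]
```

```bash
python3 -m jog '[[1,0,0,1,0,0,0],[1,0,0,2,0,0,0],[1,0,0,2,0,0,0]]'
python3 -c "
from h import *
s,W=st()"
```

```text
time: 39.1
eef_pos: [0.6535, -0.1672, 0.0313]
tcp_rot: [0.734, 0.679, -0.001, 0.001]
contact_force: [-2.6, 1.9, 3.9]
opening: 0.136
finger_force: 104.0
t 39.1 pos [ 0.6535 -0.1672  0.0313] 
W [[0.079, 0.997, -0.001], [0.997, -0.079, -0.003], [-0.003, -0.0, -1.0]] F [-2.6  1.9  3.9] op 0.136 ff 104.0 q [-0.4   0.52  1.69 -0.    0.93 -0.32]
```

```bash
python3 -m jog '[[0.4,0,0,0,0,0,0],[0.4,0,0,0,0,0,0],[0.4,0,0,0,0,0,0],[0.4,0,0,-30,0,0,0],[0.4,0,0,-80,0,0,0],[0.4,0,0,-130,0,0,0],[0.4,0,0,-180,0,0,0],[0.4,0,0,-220,0,0,0]]'
python3 -m jog '[[0.4,-400,-150,0,0,0,0],[0.4,-400,-150,0,0,0,0],[0.4,-400,-150,0,0,0,0],[0.4,-400,-150,0,0,0,0],[0.4,-400,-150,0,0,0,0],[0.4,-400,-150,0,0,0,0],[0.4,-400,-150,0,0,0,0],[0.4,-400,-150,0,0,0,0],[0.4,-400,-150,0,0,0,0],[0.4,-400,-150,0,0,0,0]]'
python3 - <<'E'
from h import *
st();c=cam("top");s=cam("scene")
a=cv2.resize(c["image"][100:300,75:475],(800,400),interpolation=cv2.INTER_CUBIC)
b=cv2.resize(c["image"][210:275,265:375],(400,200),interpolation=cv2.INTER_CUBIC);d=cv2.resize(s["image"][190:350,160:360],(400,200),interpolation=cv2.INTER_CUBIC)
save(np.vstack([a,np.hstack([b,d])]),"final.png")
E
```

```text
time: 39.9
eef_pos: [0.6541, -0.1667, 0.2542]
tcp_rot: [0.734, 0.679, -0.0, 0.003]
contact_force: [0.5, -0.4, 0.8]
opening: 0.601
finger_force: 0.0
time: 40.9
eef_pos: [0.4697, -0.5572, 0.2509]
tcp_rot: [0.736, 0.677, -0.002, 0.001]
contact_force: [0.6, 1.5, -0.2]
opening: 0.606
finger_force: 0.0
t 40.9 pos [ 0.4697 -0.5572  0.2509] 
W [[0.084, 0.996, -0.001], [0.996, -0.084, -0.004], [-0.004, -0.0, -1.0]] F [ 0.6  1.5 -0.2] op 0.606 ff 0.0 q [-1.01  0.4   1.42 -0.    1.32 -0.92]
```

View pics/final.png

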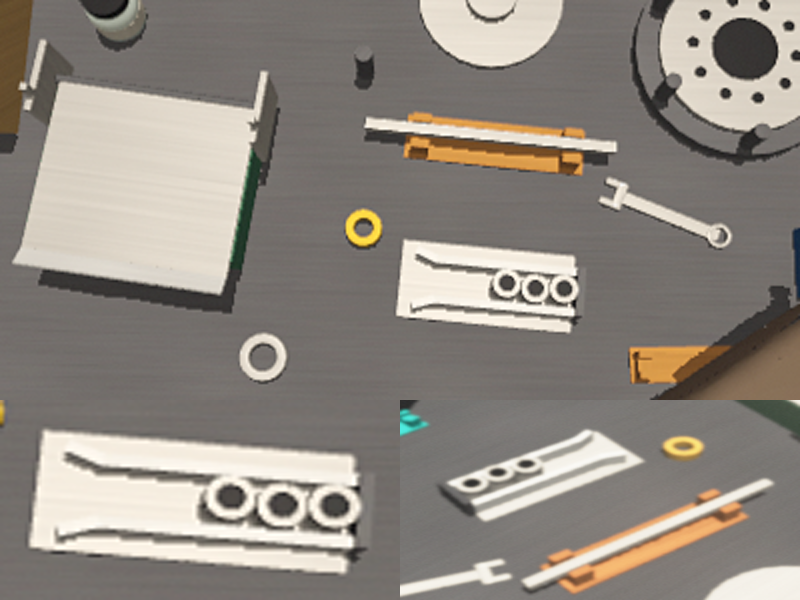

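The final view shows the flap shut, the bar seated in its rest, and three sleeves upright and touching, closed up against the stop at (565,288). The bystanders have not moved, so I'm handing it in.

```bash
python3 -c "
from plant import workorder
print(workorder.sign_off())"
```

```text
the job is handed in; nothing more can be done
None
```

I handed the job in at about 41 s: all three sleeves found in the bin stand upright in single file, closed up against the stop; the flap is shut, the bar is back in its rest and the bystanders are unmoved. On the first approach a finger and the bar pressed on the flap's lip with about 70 N at the wrist; I backed off and saw no damage, but if that contact reached the gripper's body it would count against the 40 N limit.

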